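Free the filter slide of the bench air cleaner with the release pin

TASK

Take the release pin out of its block, put its tip into the small recess in the air cleaner's filter slide and press the hidden button gently down; keeping it down, push the slide out along its rails with the pin, all the way to the stop. Then put the pin back upright in its block, fully home, let go of it, and leave everything else on the bench where it is.

Things in the scene. Friction and masses are not known exactly. Their poses are not given: they have to be found in the camera images.
- pin_grip (a point): Release pin, upright loose tool, 110 mm, 60 g: black grip 16 x 16 mm, 45 mm tall; below it a dark round collar 26 mm across, 5 mm thick; below that a steel shank 6 mm thick, 60 mm long with a round tip. Point: centre of the grip, 87.5 mm above the tip, 22.5 mm above the collar's top. z points from tip to grip; x, y are square to the grip's sides.
- stand_hole (a point): Plain aluminium block 60 x 60 mm, 62 mm tall, fixed to the bench, with one vertical square hole 10 x 10 mm through it; the pin stands in it, its collar resting on the block's top. Point: centre of the hole at the block's top face; z up. With the pin home, its grip centre is 27.5 mm above this point.
- below_recess (a point): Point at bench level straight below the recess when the slide is home; z up, y the way the slide comes out. The recess is a straight-walled hole 10 x 10 mm in the slide's flat top. The cleaner's height is set by hand, differently each time and not measured: the mouth is 96 to 111 mm above the bench. In it, 8 mm below the mouth, the release button, a flat cap 9 mm square: feel for it.
- pedestal: Black pedestal 94 x 170 mm, fixed to the bench, carrying a white box-shaped air cleaner 116 mm (x) x 200 mm (y) x 60 mm tall. On top, between two rails, lies the grey filter slide, 84 x 110 x 30 mm, with the recess 25 mm from its rear edge; behind it (-y) a fan head rises 2 mm above it. Origin: centre at bench level; y the way the slide comes out, over the +y end.
- slide (a joint): How far the slide is out, m: 0 home, 0.060 at its rubber stop (yields 1 to 2 mm). The button gives from 3 N, frees the slide after 4.5 mm, is fully down after 6 mm at 6 N. Freed, the slide runs with about 4 N friction; else it is locked (1.5 mm play). A ratchet: if the button comes up early, it catches further along; press again. Over 25 N from the pin breaks the latch.
Not all that is in view belongs to the job. Of the things like the part that bears pin_grip, leave any that is pink; of the rest the smaller one is meant. What is shaped like the part that bears stand_hole but green is not meant.

How it is judged:
By the outcome, as a careful person would: the job done as asked, in the order asked, and still so for the second after the job is handed in, with the robot touching nothing.
It also fails if it takes over 72 s, if anything falls off the work surface, if the arm or the gripper's body presses on something with over 40 N, if the wrist force passes 120 N, or if a joint passes its speed limit or range.

ROBOT

A 7-joint arm with a two-finger parallel gripper is mounted at the origin on the work surface. World frame = base frame: x ahead of the robot, y to its left, z up, the work surface at z = 0. Lengths are in m, angles in rad, forces in N, time in s.
With the tool pointing down it reaches from about 0.425 to 0.925 m from the base axis. Payload 6.8 kg.
Tool frame: the origin (TCP) lies on the front face of the gripper's body, between the roots of the fingers; the fingertips stand 73 mm ahead of it and the grasp point (between the pads) lies 54 mm ahead of it; z points along the fingers, x is the direction in which the jaws open and shut, and the axes are right-handed (so a half turn about z gives the same grasp; the last joint's range is limited). The gripper opens to 85 mm and grips with 20 to 120 N. Pads are 22 mm wide; open, the fingers measure 114 mm over their backs; the gripper's body (76 mm by 85 mm) begins 54 mm behind the grasp point. The pads swing forward as they close: fully open they stand 13 mm farther back than shut.
Start: joints at [-1.257, 0.477, 0.022, 1.555, -0.011, 1.109, -0.083], TCP at [0.276, 0.616, 0.304] pointing down, gripper open.
Joint ranges: [-2.96, 2.96], [-0.34, 2.1], [-1.41, 1.46], [0.24, 2.44], [-1.37, 4.51], [0.17, 1.92], [-2.96, 2.96]. Speed limits (rad/s): [2.39, 2.39, 3.14, 3.14, 3.14, 3.14, 3.14].

INTERFACE

Orientations are given as a unit quaternion [w, x, y, z].
In Python, from station import get_obs, read_camera, hand_in gives the robot as it stands. The module is installed in compiled form; this text tells all that it offers.
- The arm moves only by the shell command python3 -m creep 'ROWS' [FORCE]. ROWS is JSON, a list that holds one entry, the list of rows, each a list of 7 numbers: the turn, a rotation vector about the tool's x, y, z in rad, then the shift along the tool's x, y, z in m, then the finger opening in m, from 0 to 0.0854. A call has 1 to 20 rows; each row shifts and turns the pose as measured when the row begins, along the tool's axes as they then stand; what a row does not reach is not made up. A row lasts 1/12 s, in which the tool goes at most 41.7 mm and 7.16 degrees, less where a joint would pass 70% of its speed; a pose out of reach is approached as far as the arm can. A call is refused whole if a number of a shift passes 0.0417 or a number of a turn 0.125, either way. A call with a gripper value outside its range is refused whole. The fingers move at their own pace and stop on an object; FORCE is the grip in N (left out, the last holds). Time passes only in rows, so rows that do not move let the fingers close. It gives the time, the measured TCP pose, the force and the opening at its end, in the units of the state.
- get_obs(): the state, without advancing time (a new reading comes with each control period).
- read_camera(name): name is "scene" or "side" or "wrist"; returns a dict with "color" (480x640x3 uint8, red, green, blue), "range_z" (480x640 float32, m along the optical axis (not along the pixel's ray), 0 where there is no reading), "fovy" (degrees; the focal length in pixels is half the picture's height over the tangent of half this angle, whatever the lens; pixels are square), "cx", "cy" (the principal point, pixels), "rvec" (rotation vector, rad) and "tvec" (3), from world to camera coordinates, as OpenCV has them. Camera axes: x right, y down, z forward; pixel columns grow to the right and rows downward; lengths in m; the calibration is good to about 2 mm. A picture is of the moment at which its call begins.
- hand_in(): hands the job in, once; it reports no verdict.
The state is a dict: "t": time; "q": joint angles; "joint_vel": joint speeds; "joint_torque": joint torques, N m; "eef_pos": TCP position; "tool_rot": TCP orientation; "contact_force": force on the tool from outside, world axes, zero at the start; "torque": the same for the moment, N m; "gripper_width": opening from 0.0 (shut) to 1.0 (fully open).
Only numpy, scipy, OpenCV 4.12 (cv2) and the standard library are available. Lean on these libraries where they do the work, as an engineer would, in place of code of your own. Each camera call takes 0.05 s, during which the arm holds its last target.

## Working session

There is one attempt and no reset: what is moved stays moved. The work goes in short steps, Python scripts to look and compute and a shell command to move; the robot and the scene stay as the last step left them, time stands still between calls to the robot, and variables do not carry over. Pictures are saved under pics/ and viewed, and the job is handed in when it is done.

```bash
mkdir -p pics; ls
cat > h.py <<'E'
import numpy as np, cv2
from station import get_obs, read_camera
from scipy.spatial.transform import Rotation as R
def K(c):
    f=240/np.tan(np.radians(c['fovy'])/2); return f
def cloud(c):
    f=K(c); z=c['range_z']; v,u=np.mgrid[0:480,0:640]
    P=np.stack([(u-c['cx'])/f*z,(v-c['cy'])/f*z,z],-1)
    Rm=cv2.Rodrigues(np.array(c['rvec'],float))[0]
    W=(P-np.array(c['tvec']).ravel())@Rm
    W[z<=0]=np.nan
    return W
def ray(c,u,v,h):
    f=K(c);Rm=cv2.Rodrigues(np.array(c['rvec'],float))[0]
    o=-Rm.T@np.array(c['tvec']).ravel(); d=Rm.T@np.array([(u-c['cx'])/f,(v-c['cy'])/f,1])
    return o+d*(h-o[2])/d[2]
def save(c,n): cv2.imwrite('pics/'+n,c['color'][:,:,::-1])
E
python3 - <<'E'
from h import *
import pickle
o=get_obs(); print({k:np.round(v,3).tolist() for k,v in o.items()})
for n in ['scene','side','wrist']:
    c=read_camera(n); save(c,n+'0.png'); pickle.dump(c,open(n+'0.pkl','wb'))
    Rm=cv2.Rodrigues(np.array(c['rvec'],float))[0]; print(n,c['fovy'],-Rm.T@np.array(c['tvec']).ravel(),Rm[2])
E
```

```text
pics
{'t': 0.0, 'q': [-1.257, 0.477, 0.022, 1.556, -0.011, 1.109, -0.083], 'joint_vel': [0.001, -0.001, -0.001, 0.001, -0.002, -0.001, 0.001], 'joint_torque': [-0.009, -58.549, 1.562, -27.329, 0.009, 0.019, -0.0], 'eef_pos': [0.276, 0.616, 0.303], 'tool_rot': [0.0, 0.839, 0.543, -0.0], 'contact_force': [-0.13, -0.958, 0.389], 'torque': [-0.005, 0.017, -0.012], 'gripper_width': 1.003}
scene 42.815682315096616 [1.36451978 0.06241486 0.82548956] [-0.7108088  -0.10894016 -0.69489776]
side 44.92405668603711 [0.07378494 0.51256046 0.62940841] [ 0.54964121 -0.60556137 -0.57549106]
wrist 70.86581923546709 [0.20040589 0.65050828 0.37278457] [ 0.30032645 -0.13519072 -0.94420733]
```

View pics/scene0.png

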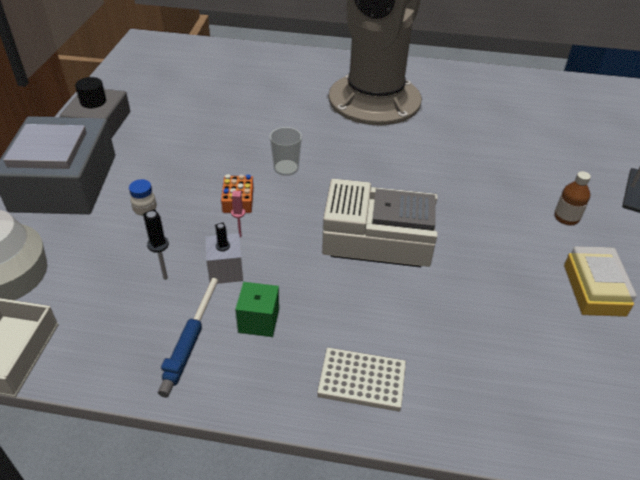

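View pics/side0.png

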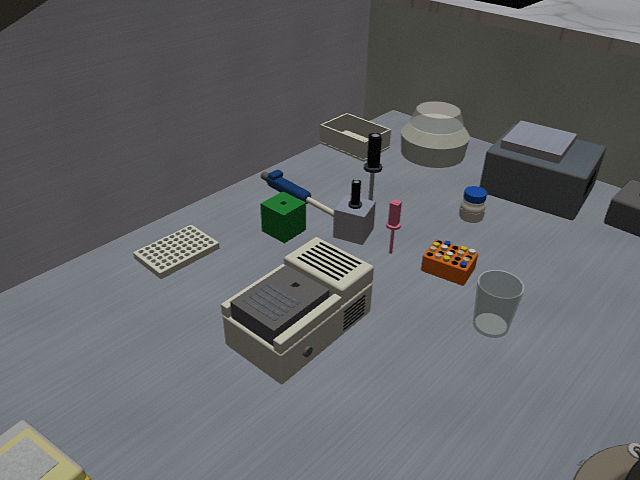

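View pics/wrist0.png

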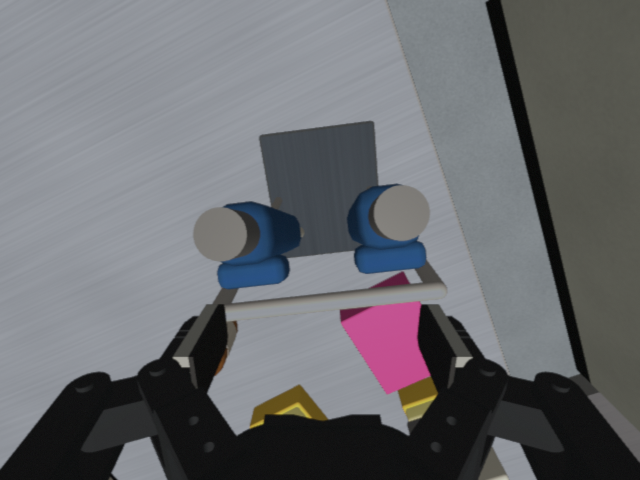

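Run:
```python
from h import *
import pickle
s=pickle.load(open('scene0.pkl','rb')); d=pickle.load(open('side0.pkl','rb'))
a=cv2.resize(s['color'][170:345,120:300],None,fx=3.3,fy=3.3,interpolation=2)
cv2.imwrite('pics/cropA.png',a[:,:,::-1])
a=cv2.resize(s['color'][170:270,310:450],None,fx=5,fy=5,interpolation=2)
b=cv2.resize(d['color'][230:390,215:385],None,fx=3.6,fy=3.6,interpolation=2)
cv2.imwrite('pics/cropB.png',a[:,:,::-1]);cv2.imwrite('pics/cropC.png',b[:,:,::-1])
W=cloud(s);V=cloud(d)
for n,c,pts in [('scene',W,[(222,228),(222,245),(212,244),(237,244),(155,220),(238,200),(388,196),(345,200),(258,290),(400,205),(388,204)]),('side',V,[(356,186),(355,203),(345,208),(374,150),(394,210),(295,285),(330,255),(284,200),(270,300)])]:
    for u,v in pts: print(n,u,v,np.round(c[v,u],4))
```

```text
scene 222 228 [ 0.6449 -0.2038  0.1116]
scene 222 245 [ 0.647  -0.2066  0.0725]
scene 212 244 [ 0.6375 -0.2285  0.0615]
scene 237 244 [ 0.6305 -0.1849  0.0628]
scene 155 220 [ 0.6871 -0.3001  0.1514]
scene 238 200 [ 0.5559 -0.2002  0.0994]
scene 388 196 [0.4968 0.0664 0.1027]
scene 345 200 [ 0.5279 -0.009   0.107 ]
scene 258 290 [ 0.7276 -0.1238  0.0628]
scene 400 205 [0.5237 0.0895 0.1078]
scene 388 204 [0.5172 0.0682 0.1011]
side 356 186 [ 0.6346 -0.2025  0.106 ]
side 355 203 [ 0.6343 -0.2021  0.0704]
side 345 208 [ 0.6458 -0.1879  0.061 ]
side 374 150 [ 0.6715 -0.2986  0.1301]
side 394 210 [ 0.5444 -0.1963  0.0975]
side 295 285 [0.5257 0.0635 0.0984]
side 330 255 [ 0.5318 -0.0177  0.1045]
side 284 200 [ 0.7459 -0.1295  0.0614]
side 270 300 [0.5234 0.1142 0.1038]
```

```bash
sleep 1; ls pics
```

```text
cropA.png
cropB.png
cropC.png
scene0.png
side0.png
wrist0.png
```

View pics/cropA.png

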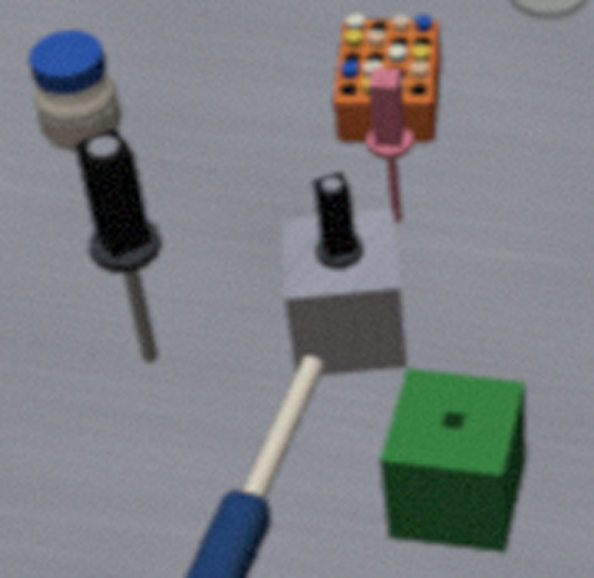

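View pics/cropB.png

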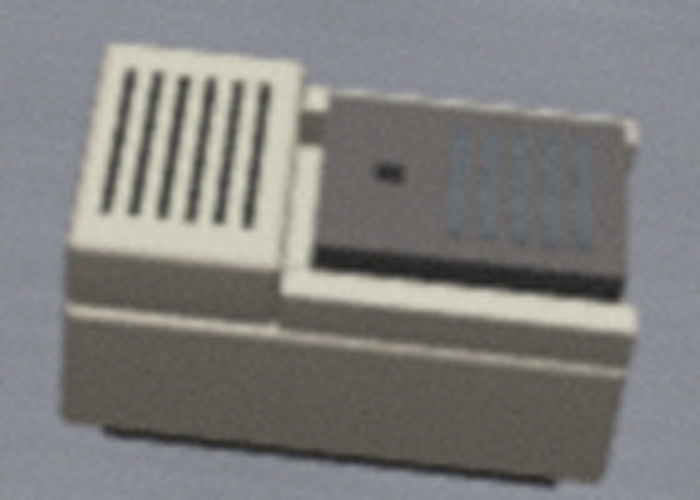

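View pics/cropC.png

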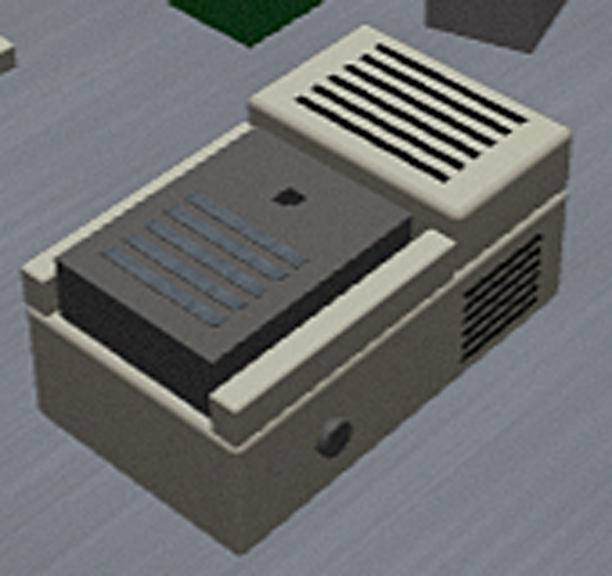

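```bash
cat > m.py <<'E'
from h import *
import pickle,sys
def rect(P,n):
    (c,sz,a)=cv2.minAreaRect((P[:,:2]*1000).astype(np.float32)); print(n,len(P),'c',np.round(c,1),'size',np.round(sz,1),'ang',round(a,1),'zmed',round(np.median(P[:,2])*1000,1))
for n in ['scene','side']:
    c=pickle.load(open(n+'0.pkl','rb')); W=cloud(c); hsv=cv2.cvtColor(c['color'],cv2.COLOR_RGB2HSV); g=c['color'].astype(int).max(2)
    box=(abs(W[...,0]-.64)<.06)&(abs(W[...,1]+.205)<.06)
    top=box&(abs(W[...,2]-.062)<.004)&(g>85)
    t=cv2.morphologyEx(top.astype(np.uint8),cv2.MORPH_OPEN,np.ones((2,2))); cn,_=cv2.findContours(t,0,1); k=max(cn,key=cv2.contourArea)
    Q=np.array([ray(c,p[0][0],p[0][1],.062) for p in k]); rect(Q,n+' blocktop'); print(np.round(cv2.boxPoints(cv2.minAreaRect((Q[:,:2]*1000).astype(np.float32))),0).tolist())
    grip=box&(W[...,2]>.075)&(g<60); P=W[grip]; print(n,'grip mean',np.round(P.mean(0),4),np.round(P.max(0),4),np.round(P.min(0),4),grip.sum())
    # collar+grip top centroid by ray
    tp=box&(W[...,2]>.103); v,u=np.nonzero(tp); print(' griptop ray',np.round(ray(c,u.mean(),v.mean(),.112),4),len(u))
    # cleaner
    cb=(abs(W[...,0]-.52)<.12)&(abs(W[...,1]-.04)<.16)&(W[...,2]>.03)
    P=W[cb]; h,e=np.histogram(P[:,2],np.arange(.03,.13,.002)); print('zhist',[(round(e[i],3),h[i]) for i in range(len(h)) if h[i]>150])
    v0,u0=(203,388) if n=='scene' else (284,295)
    sl=np.s_[v0-6:v0+8,u0-8:u0+9]; gg=g[sl]; m=gg<(gg.min()+ (np.median(gg)-gg.min())*.5); vv,uu=np.nonzero(m); print('recess px',uu.mean()+u0-8,vv.mean()+v0-6,len(uu),[np.round(ray(c,uu.mean()+u0-8,vv.mean()+v0-6,z),4).tolist() for z in (.098,.101,.104)])
E
python3 m.py
```

```text
scene blocktop 146 c [ 643.1 -206.5] size [62.3 59.7] ang 18.6 zmed 62.0
[[604.0, -188.0], [623.0, -245.0], [682.0, -225.0], [663.0, -168.0]]
scene grip mean [ 0.6466 -0.2063  0.0952] [ 0.6525 -0.1986  0.1147] [ 0.64   -0.2156  0.0752] 160
 griptop ray [ 0.6447 -0.2075  0.112 ] 95
zhist [(np.float64(0.072), np.int64(157)), (np.float64(0.092), np.int64(246)), (np.float64(0.094), np.int64(357)), (np.float64(0.096), np.int64(159)), (np.float64(0.102), np.int64(572)), (np.float64(0.104), np.int64(1529)), (np.float64(0.106), np.int64(1273)), (np.float64(0.108), np.int64(305))]
recess px 387.6 204.2 15 [[0.5143, 0.0676, 0.098], [0.5178, 0.0676, 0.101], [0.5213, 0.0676, 0.104]]
side blocktop 115 c [ 635.1 -205.2] size [60.7 58.8] ang 18.5 zmed 62.0
[[597.0, -187.0], [616.0, -243.0], [673.0, -223.0], [655.0, -168.0]]
side grip mean [ 0.6356 -0.2031  0.0955] [ 0.6491 -0.1962  0.1128] [ 0.6283 -0.2189  0.0755] 164
 griptop ray [ 0.6346 -0.2007  0.112 ] 70
zhist [(np.float64(0.04), np.int64(154)), (np.float64(0.046), np.int64(158)), (np.float64(0.048), np.int64(164)), (np.float64(0.052), np.int
[... 175 characters left out ...]
int64(224)), (np.float64(0.076), np.int64(157)), (np.float64(0.078), np.int64(151)), (np.float64(0.08), np.int64(157)), (np.float64(0.082), np.int64(159)), (np.float64(0.084), np.int64(154)), (np.float64(0.086), np.int64(177)), (np.float64(0.088), np.int64(177)), (np.float64(0.09), np.int64(310)), (np.float64(0.092), np.int64(824)), (np.float64(0.094), np.int64(384)), (np.float64(0.096), np.int64(195)), (np.float64(0.098), np.int64(207)), (np.float64(0.1), np.int64(422)), (np.float64(0.102), np.int64(2475)), (np.float64(0.104), np.int64(2398)), (np.float64(0.106), np.int64(621))]
recess px 295.0 284.44444444444446 27 [[0.5269, 0.0623, 0.098], [0.5244, 0.0648, 0.101], [0.5218, 0.0674, 0.104]]
```

Run:
```python
from h import *
import pickle
for n in ['scene','side']:
    c=pickle.load(open(n+'0.pkl','rb')); W=cloud(c); hsv=cv2.cvtColor(c['color'],cv2.COLOR_RGB2HSV)
    print(n,c['cx'],c['cy'],K(c),c.keys())
    for x,y in [(.64,-.13),(.58,-.25),(.7,-.2),(.6,.12),(.45,-.05),(.42,.2)]:
        m=(abs(W[...,0]-x)<.012)&(abs(W[...,1]-y)<.012)&(W[...,2]<.03); print(' bench',x,y,np.round(np.median(W[m][:,2]),4),m.sum())
    # plane heights around
    m=(hsv[...,0]>50)&(hsv[...,0]<75)&(hsv[...,1]>150)&(abs(W[...,2]-.062)<.006)
    P=W[m]; r=cv2.minAreaRect((P[:,:2]*1000).astype(np.float32)); print(' green',r,np.median(P[:,2]))
    m=(hsv[...,0]>165)|((hsv[...,0]<8)&(hsv[...,1]>120)); m&=(hsv[...,1]>90)&(abs(W[...,0]-.55)<.03)&(abs(W[...,1]+.2)<.03)
    P=W[m]; print(' pink',P.mean(0),P[P[:,2]>.08].mean(0),P[:,2].max())
    m=(W[...,2]>.1)&(abs(W[...,0]-.68)<.03)&(abs(W[...,1]+.3)<.03);P=W[m]; print(' big',P.mean(0),P[:,2].max(), P.min(0),P.max(0))
```

```text
scene 312.8689345750236 235.5988295456153 612.161201336981 dict_keys(['color', 'range_z', 'fovy', 'cx', 'cy', 'rvec', 'tvec'])
 bench 0.64 -0.13 -0.001 203
 bench 0.58 -0.25 nan 0
 bench 0.7 -0.2 0.0003 158
 bench 0.6 0.12 -0.0001 156
 bench 0.45 -0.05 0.0005 20
 bench 0.42 0.2 0.0 93
 green ((507.08306884765625, -345.23126220703125), (731.861083984375, 73.81430053710938), 42.99480438232422) 0.0613499665193198
 pink [ 0.5544591  -0.20351922  0.08383805] [ 0.55443072 -0.20353239  0.09794464] 0.11339042097101183
 big [ 0.68615834 -0.30607571  0.13426925] 0.15934457644847014 [ 0.66633426 -0.32465865  0.10007992] [ 0.69689116 -0.29355561  0.15934458]
side 318.81865697354715 237.4948488036503 580.4990931981833 dict_keys(['color', 'range_z', 'fovy', 'cx', 'cy', 'rvec', 'tvec'])
 bench 0.64 -0.13 nan 0
 bench 0.58 -0.25 -0.0012 60
 bench 0.7 -0.2 -0.0016 92
 bench 0.6 0.12 nan 0
 bench 0.45 -0.05 -0.0012 159
 bench 0.42 0.2 -0.0011 302
 green ((578.0446166992188, -355.6130065917969), (650.9623413085938, 84.86569213867188), 55.04747772216797) 0.06040721450145557
 pink [ 0.54569164 -0.20054942  0.07712812] [ 0.54591059 -0.20071678  0.09703986] 0.11074928437257253
 big [ 0.67462757 -0.30131981  0.13095103] 0.1567136892338324 [ 0.66373106 -0.32201707  0.10023148] [ 0.696003   -0.29094177  0.15671369]
  return _methods._mean(a, axis=axis, dtype=dtype,
  ret = ret.dtype.type(ret / rcount)
```

Candidates for the pin in the scene view are the large black pin at (155,232), the pink pin at (238,203), and the small black pin in the grey block at (222,236). The small black one is meant: it is not pink, it is smaller than the other black one, and it stands in the aluminium block. The block is the grey one at (224,258), not the green one at (258,308).

Next I move over the cleaner for a look with the wrist camera.

```bash
python3 -m creep '[[[0,0,0,-0.026,0.028,0,0.0854],[0,0,0,-0.026,0.028,0,0.0854],[0,0,0,-0.026,0.028,0,0.0854],[0,0,0,-0.026,0.028,0,0.0854],[0,0,0,-0.026,0.028,0,0.0854],[0,0,0,-0.026,0.028,0,0.0854],[0,0,0,-0.026,0.028,0,0.0854],[0,0,0,-0.026,0.028,0,0.0854],[0,0,0,-0.026,0.028,0,0.0854],[0,0,0,-0.026,0.028,0,0.0854],[0,0,0,-0.026,0.028,0,0.0854],[0,0,0,-0.026,0.028,0,0.0854],[0,0,0,-0.026,0.028,0,0.0854],[0,0,0,-0.026,0.028,0,0.0854],[0,0,0,-0.026,0.028,0,0.0854],[0,0,0,0,0,0,0.0854]]]'
cat > wp.py <<'E'
from h import *
import pickle,sys
n=sys.argv[1]; c=read_camera('wrist'); save(c,n+'.png'); pickle.dump(c,open(n+'.pkl','wb'))
o=get_obs(); r=o['tool_rot']; M=R.from_quat([r[1],r[2],r[3],r[0]]).as_matrix()
print(round(o['t'],2),np.round(o['eef_pos'],4),'xyaw',np.degrees(np.arctan2(M[1,0],M[0,0])),'z',np.round(M[:,2],4),np.round(o['contact_force'],2),o['gripper_width'],np.round(o['q'],2))
E
python3 wp.py w1
```

```text
t: 1.48
eef_pos: [0.5036, 0.0647, 0.2956]
tool_rot: [-0.001, 0.837, 0.547, -0.005]
contact_force: [0.4, -1.1, -2.0]
gripper_width: 0.998
1.53 [0.5025 0.0679 0.2953] xyaw 66.46188485773139 z [-0.0113 -0.0032 -0.9999] [ 0.31  0.74 -1.38] 1.001632031066961 [-0.51  0.22  0.29  1.97 -0.07  0.98  0.98]
```

View pics/w1.png

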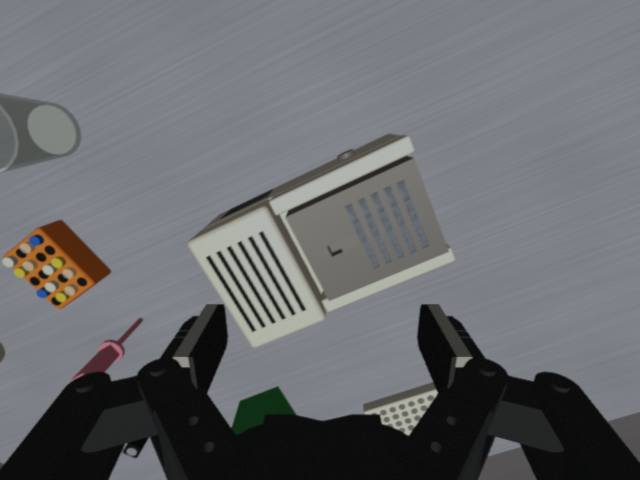

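Run:
```python
from h import *
import pickle
c=pickle.load(open('w1.pkl','rb')); W=cloud(c); g=c['color'].astype(int).max(2)
a=cv2.resize(c['color'][120:360,180:470],None,fx=2.7,fy=2.7,interpolation=2); cv2.imwrite('pics/w1c.png',a[:,:,::-1])
for u,v in [(320,230),(350,260),(310,240),(400,270),(230,260),(340,180),(400,262),(330,250),(338,248)]: print(u,v,np.round(W[v,u],4),c['color'][v,u])
# bench check
print(np.round(np.median(W[40:100,200:400,2]),4))
# fan head & slide top by median depth
print('head',np.median(W[255:300,225:290,2][g[255:300,225:290]>120]),'slide',np.median(W[215:290,310:345,2]))
hsv=cv2.cvtColor(c['color'],cv2.COLOR_RGB2HSV)
zs=np.median(W[215:290,310:345,2])
m=((abs(W[...,2]-zs)<.006)&(hsv[...,1]<200)&(g<165)&(abs(W[...,0]-.52)<.07)&(abs(W[...,1]-.09)<.09)).astype(np.uint8)
# separate bluish grey grille & slide: use dark gray
m=cv2.morphologyEx(m,cv2.MORPH_CLOSE,np.ones((9,9)));m=cv2.morphologyEx(m,cv2.MORPH_OPEN,np.ones((9,9)))
cn,_=cv2.findContours(m,0,2); k=max(cn,key=cv2.contourArea); print(cv2.minAreaRect(k),cv2.contourArea(k))
for z in (zs,.102,.104):
    Q=np.array([ray(c,p[0][0],p[0][1],z)[:2]*1000 for p in k],np.float32); print(z,cv2.minAreaRect(Q),cv2.boxPoints(cv2.minAreaRect(Q)).round(1).tolist())
sub=g[238:265,322:352]; 
print('ctr', sub.min(), np.median(sub))
mm=sub<np.median(sub)-35; vv,uu=np.nonzero(mm); print('recess bbox',uu.min()+322,uu.max()+322,vv.min()+238,vv.max()+238)
np.set_printoptions(linewidth=200); print(sub[4:22,2:24])
```

```text
320 230 [0.5028 0.0623 0.1047] [119 116 112]
350 260 [0.5373 0.0746 0.1036] [112 109 106]
310 240 [0.5076 0.0512 0.1041] [118 115 111]
400 270 [0.5627 0.11   0.1036] [111 110 105]
230 260 [ 0.4965 -0.0171  0.1056] [177 181 171]
340 180 [0.4739 0.0926 0.0929] [176 181 174]
400 262 [0.5558 0.1124 0.1036] [110 108 103]
330 250 [0.5256 0.0615 0.0947] [73 71 68]
338 248 [0.526  0.0687 0.0964] [116 114 109]
nan
head nan slide nanTraceback (most recent call last):
  File "<stdin>", line 15, in <module>
ValueError: max() iterable argument is empty
```

```bash
sleep 2
```

```text
(no output)
```

View pics/w1c.png

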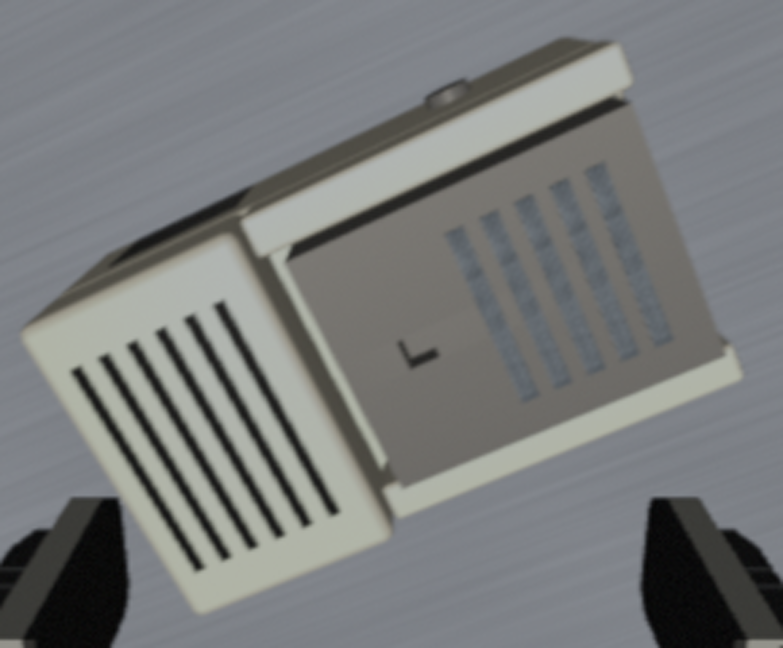

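Run:
```python
from h import *
import pickle
c=pickle.load(open('w1.pkl','rb')); W=cloud(c)
f=lambda x,y:(180+(x+.5)/2.7-.5,120+(y+.5)/2.7-.5)
P={}
for n,p in dict(RL=(290,260),RR=(402,487),FL=(628,100),FR=(722,355),recess=(419,348),H1=(232,232),H2=(390,535),H3=(202,612),H4=(22,332)).items():
    u,v=f(*p); P[n]=ray(c,u,v,.1037 if n[0]!='H' else .1057); print(n,np.round([u,v],1),np.round(P[n],4))
for s in [(305,220,15),(400,230,8),(330,275,12)]: u,v,r=s; print(np.nanmedian(W[v-r:v+r,u-r:u+r,2]))
print(np.nanmedian(W[60:100,250:400,2]))
d=lambda a,b:np.linalg.norm(P[a]-P[b])
print('len',d('RL','FL'),d('RR','FR'),'wid',d('RL','RR'),d('FL','FR'))
ax=(P['FL']-P['RL'])+(P['FR']-P['RR']); print('y yaw',np.degrees(np.arctan2(ax[1],ax[0])))
w=(P['RR']-P['RL'])+(P['FR']-P['FL']);print('x yaw',np.degrees(np.arctan2(w[1],w[0])))
h=P['H2']-P['H1'];print('headx yaw',np.degrees(np.arctan2(h[1],h[0])))
ax/=np.linalg.norm(ax); print('pred recess',(P['RL']+P['RR'])/2+ax*.025, ((P['RL']+P['RR']+P['FL']+P['FR'])/4-ax*.030))
```

```text
RL [287.1 216. ] [0.4817 0.0427 0.1037]
RR [328.6 300.1] [0.565  0.0431 0.1037]
FL [412.3 156.7] [0.4777 0.1497 0.1037]
FR [447.1 251.2] [0.5621 0.1514 0.1037]
recess [334.9 248.6] [0.5228 0.067  0.1037]
H1 [265.6 205.6] [0.4668 0.0312 0.1057]
H2 [324.1 317.8] [0.5787 0.0328 0.1057]
H3 [254.5 346.4] [ 0.5809 -0.0378  0.1057]
H4 [187.8 242.6] [ 0.4691 -0.0415  0.1057]
0.10372226746426516
0.10429441608274788
0.10394052654995514
-0.0007642238724883425
len 0.10713048257762177 0.10839369381392033 wid 0.08332859952003907 0.08438059225768237
y yaw 91.83879026671337
x yaw 0.7021517142591102
headx yaw 0.8300132778112784
pred recess [0.52253677 0.06786982 0.1037    ] [0.52257269 0.06675077 0.1037    ]
```

```bash
python3 -m creep '[[[0,0,0.125,0,0,0,0.0854],[0,0,0.125,0,0,0,0.0854],[0,0,0.125,0,0,0,0.0854],[0,0,0.125,0,0,0,0.0854],[0,0,0.125,0,0,0,0.0854],[0,0,0.125,0,0,0,0.0854],[0,0,0.125,0,0,0,0.0854],[0,0,0.125,0,0,0,0.0854],[0,0,0.125,0,0,0,0.0854],[0,0,0.125,0,0,0,0.0854],[0,0,0.125,0,0,0,0.0854],[0,0,0.125,0,0,0,0.0854],[0,0,0.125,0,0,0,0.0854],[0,0,0.125,0,0,0,0.0854],[0,0,0.125,0,0,0,0.0854],[0,0,0.125,0,0,0,0.0854],[0,0,0.125,0,0,0,0.0854],[0,0,0.125,0,0,0,0.0854],[0,0,0.125,0,0,0,0.0854],[0,0,0,0,0,0,0.0854]]]'
python3 wp.py w2
```

```text
t: 3.2
eef_pos: [0.4899, 0.09, 0.2874]
tool_rot: [0.009, 0.821, -0.57, -0.013]
contact_force: [-1.0, -0.1, -1.6]
gripper_width: 1.0
3.25 [0.4898 0.0901 0.2873] xyaw -69.17971650215074 z [-3.200e-02 -3.000e-04 -9.995e-01] [-1.   -0.5  -0.92] 0.9986314816361216 [-0.86  0.25  0.66  2.01 -0.19  0.98 -1.31]
```

```bash
cat > go.py <<'E'
from h import *
import sys
x,y,z,yaw=map(float,sys.argv[1:5])
o=get_obs(); r=o['tool_rot']; M=R.from_quat([r[1],r[2],r[3],r[0]]).as_matrix(); a=np.radians(yaw)
T=np.array([[np.cos(a),np.sin(a),0],[np.sin(a),-np.cos(a),0],[0,0,-1]])
p=o['eef_pos']
rv=R.from_matrix(M.T@T).as_rotvec(); d=M.T@(np.array([x,y,z])-p)
print('t',round(o['t'],2),'pos',np.round(p,4),'xyaw',round(np.degrees(np.arctan2(M[1,0],M[0,0])),2),'toolz',np.round(M[:,2],4),'F',np.round(o['contact_force'],2),'w',round(float(o['gripper_width']),3))
print('turn',np.round(rv,4),'shift',np.round(d,4),'rows',round(max(np.linalg.norm(d)/.0417,np.linalg.norm(rv)/.125),1))
E
python3 go.py .64 -.205 .29 -71.4
```

```text
t 3.25 pos [0.4898 0.0901 0.2873] xyaw -69.18 toolz [-3.200e-02 -3.000e-04 -9.995e-01] F [-1.   -0.5  -0.92] w 0.999
turn [0.0302 0.0105 0.0389] shift [ 0.3292 -0.0353 -0.0074] rows 7.9
```

```bash
python3 -m creep '[[[0.03,0.01,0.039,0,0,0,0.0854],[0,0,0,0.033,-0.004,0,0.0854],[0,0,0,0.033,-0.004,0,0.0854],[0,0,0,0.033,-0.004,0,0.0854],[0,0,0,0.033,-0.004,0,0.0854],[0,0,0,0.033,-0.004,0,0.0854],[0,0,0,0.033,-0.004,0,0.0854],[0,0,0,0.033,-0.004,0,0.0854],[0,0,0,0.033,-0.004,0,0.0854],[0,0,0,0.033,-0.004,0,0.0854],[0,0,0,0.020,-0.002,0,0.0854],[0,0,0,0,0,0,0.0854]]]'
python3 wp.py w3; python3 go.py .64 -.205 .29 -71.4
```

```text
t: 4.25
eef_pos: [0.6415, -0.1912, 0.2803]
tool_rot: [-0.001, 0.834, -0.551, -0.005]
contact_force: [0.2, -0.4, -1.5]
gripper_width: 0.998
4.3 [ 0.6409 -0.1897  0.2801] xyaw -66.89499085624861 z [-0.0082  0.0085 -0.9999] [-0.2  -0.36 -1.34] 0.9998233403449053 [-0.25  0.56  0.65  1.62 -0.38  1.1  -0.66]
t 4.3 pos [ 0.6409 -0.1897  0.2801] xyaw -66.89 toolz [-0.0082  0.0085 -0.9999] F [-0.2  -0.36 -1.34] w 1.0
turn [0.0046 0.0109 0.0786] shift [ 0.0137  0.0069 -0.0101] rows 0.6
```

View pics/w3.png

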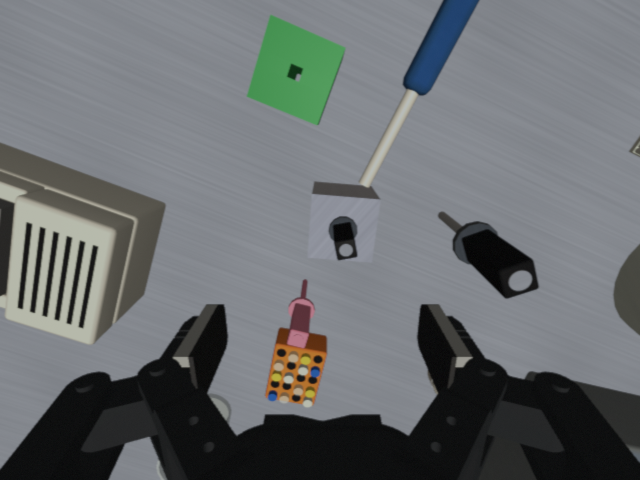

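Run:
```python
from h import *
import pickle
c=pickle.load(open('w3.pkl','rb')); W=cloud(c); g=c['color'].astype(int).max(2)
cv2.imwrite('pics/w3c.png',cv2.resize(c['color'][170:275,295:395],None,fx=5.5,fy=5.5,interpolation=2)[:,:,::-1])
t=((abs(W[...,2]-.062)<.005)&(abs(W[...,0]-.64)<.06)&(abs(W[...,1]+.205)<.06)).astype(np.uint8)
t=cv2.morphologyEx(t,cv2.MORPH_OPEN,np.ones((3,3)));cn,_=cv2.findContours(t,0,1); k=max(cn,key=cv2.contourArea)
Q=np.array([ray(c,p[0][0],p[0][1],.062)[:2]*1000 for p in k],np.float32); print(cv2.minAreaRect(Q))
d=((g<75)).astype(np.uint8); d[:,:300]=0; d[:,390:]=0; d[:200]=0; d[270:]=0
print(cv2.boundingRect(d), np.nanmedian(W[d>0][:,2]))
m=(W[...,2]>.106)&(W[...,2]<.12)&(abs(W[...,0]-.64)<.05)&(abs(W[...,1]+.205)<.05); v,u=np.nonzero(m); print('top',len(u),u.mean(),v.mean(),ray(c,u.mean(),v.mean(),.112),W[m].mean(0))
for z in (.065,.112): print(z, ray(c,342,230,z), ray(c,345.5,250,z))
```

```text
((642.26806640625, -209.67684936523438), (60.7648811340332, 59.83617401123047), 18.38233757019043)
(330, 217, 27, 43) 0.0931940133439719
top 439 346.0 247.75170842824602 [ 0.64290422 -0.20910198  0.112     ] [ 0.64255967 -0.20931731  0.11102156]
0.065 [ 0.6413425  -0.20890735  0.065     ] [ 0.62520968 -0.21961895  0.065     ]
0.112 [ 0.65456239 -0.20056669  0.112     ] [ 0.64109669 -0.20950742  0.112     ]
```

```bash
sleep 2
```

```text
(no output)
```

View pics/w3c.png

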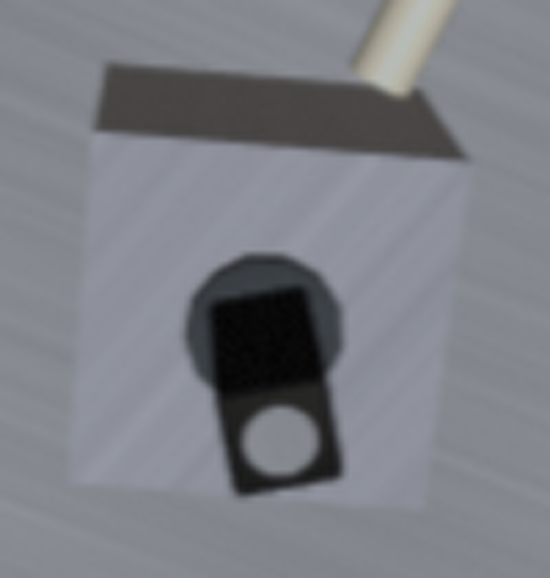

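```bash
python3 - <<'E'
from h import *
import pickle
c=pickle.load(open('w3.pkl','rb'))
f=lambda x,y:(295+(x+.5)/5.5-.5,170+(y+.5)/5.5-.5)
P=[ray(c,*f(*p),.112) for p in [(219,394),(320,384),(342,475),(238,496)]]
print(np.round(P,4),np.mean(P,0))
for i in range(4):
    d=P[(i+1)%4]-P[i]; print(np.linalg.norm(d),np.degrees(np.arctan2(d[1],d[0])))
P=[ray(c,*f(*p),.062) for p in [(75,483),(425,510),(468,160),(95,132)]]
for i in range(4):
    d=P[(i+1)%4]-P[i]; print(np.linalg.norm(d),np.degrees(np.arctan2(d[1],d[0])))
E
python3 go.py .642 -.209 .21 -58
```

```text
[[ 0.6442 -0.199   0.112 ]
 [ 0.651  -0.211   0.112 ]
 [ 0.64   -0.2194  0.112 ]
 [ 0.6315 -0.2075  0.112 ]] [ 0.64169359 -0.20919991  0.112     ]
0.013776301540165369 -60.73061797681441
0.013786857432292805 -142.4996346277899
0.014670154629615656 125.67802552199876
0.01532714830809746 33.6533320847718
0.0590698225551924 -71.50732875018522
0.060199059085931 19.39686965272174
0.05893120762488344 108.80889105417236
0.05987180455762932 -160.73171195628512
t 4.3 pos [ 0.6409 -0.1897  0.2801] xyaw -66.89 toolz [-0.0082  0.0085 -0.9999] F [-0.2  -0.36 -1.34] w 1.0
turn [ 0.0034  0.0113 -0.1552] shift [0.019  0.0063 0.0699] rows 1.7
```

```bash
python3 -m creep '[[[0.003,0.011,-0.095,0,0,0,0.0854],[0,0,-0.095,0.005,0.002,0.01,0.0854],[0,0,0,0.007,0.002,0.02,0.0854],[0,0,0,0.007,0.002,0.02,0.0854],[0,0,0,0,0,0.02,0.0854],[0,0,0,0,0,0,0.0854]]]'
python3 go.py .642 -.209 .2 -56
```

```text
t: 4.8
eef_pos: [0.6465, -0.1988, 0.207]
tool_rot: [-0.003, 0.891, -0.454, -0.002]
contact_force: [-1.3, 0.1, -2.5]
gripper_width: 0.999
t 4.8 pos [ 0.6465 -0.1988  0.207 ] xyaw -53.96 toolz [-0.001   0.0078 -1.    ] F [-1.31  0.06 -2.54] w 0.999
turn [-0.0037  0.007   0.0356] shift [0.0057 0.0096 0.0069] rows 0.3
```

```bash
python3 -m creep '[[[-0.004,0.007,0.036,0.006,0.010,0.007,0.0854],[0,0,0,0,0,0,0.0854],[0,0,0,0,0,0,0.0854]]]'
python3 go.py .642 -.209 .2 -56;python3 go.py .642 -.209 .144 -56; python3 wp.py w4
```

```text
t: 5.05
eef_pos: [0.6416, -0.2066, 0.2002]
tool_rot: [-0.0, 0.884, -0.468, -0.001]
contact_force: [0.4, 0.5, -0.6]
gripper_width: 0.996
t 5.05 pos [ 0.6416 -0.2066  0.2002] xyaw -55.81 toolz [-9.0e-04  1.4e-03 -1.0e+00] F [ 0.4   0.51 -0.58] w 0.996
turn [-0.0001  0.0017  0.0033] shift [0.0022 0.001  0.0002] rows 0.1
t 5.05 pos [ 0.6416 -0.2066  0.2002] xyaw -55.81 toolz [-9.0e-04  1.4e-03 -1.0e+00] F [ 0.4   0.51 -0.58] w 0.996
turn [-0.0001  0.0017  0.0033] shift [0.0023 0.0011 0.0562] rows 1.3
5.1 [ 0.6413 -0.207   0.2002] xyaw -55.841130775121755 z [-0.0012  0.0011 -1.    ] [-1.45 -0.36 -1.78] 1.001590685932575 [-0.16  0.64  0.56  1.67 -0.4   0.95 -0.42]
```

View pics/w4.png

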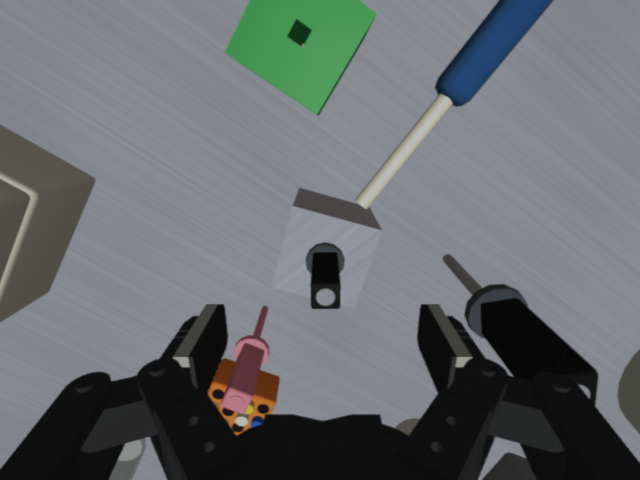

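```bash
python3 -m creep '[[[0,0.002,0.003,0.002,0.001,0.012,0.0854],[0,0,0,0,0,0.02,0.0854],[0,0,0,0,0,0.018,0.0854],[0,0,0,0,0,0.005,0.0854],[0,0,0,0,0,0,0.0854],[0,0,0,0,0,0,0.0854]]]'
python3 go.py .642 -.209 .144 -56
```

```text
t: 5.6
eef_pos: [0.6444, -0.2098, 0.1465]
tool_rot: [-0.001, 0.883, -0.469, 0.004]
contact_force: [-0.3, -0.3, -2.0]
gripper_width: 0.999
t 5.6 pos [ 0.6444 -0.2098  0.1465] xyaw -55.92 toolz [ 0.0086 -0.0024 -1.    ] F [-0.3  -0.26 -2.  ] w 0.999
turn [-0.0057 -0.0068  0.0014] shift [-0.002   0.0016  0.0024] rows 0.1
```

```bash
python3 -m creep '[[[-0.006,-0.007,0.001,-0.002,0.0015,0.0025,0.0854],[0,0,0,0,0,0,0.0854],[0,0,0,0,0,0,0.012],[0,0,0,0,0,0,0.012],[0,0,0,0,0,0,0.012],[0,0,0,0,0,0,0.012],[0,0,0,0,0,0,0.012],[0,0,0,0,0,0,0.012],[0,0,0,0,0,0,0.012],[0,0,0,0,0,0,0.012],[0,0,0,0,0,0,0.012]]]' 40
python3 go.py .642 -.209 .144 -56; python3 wp.py w5
```

```text
t: 6.52
eef_pos: [0.6437, -0.2094, 0.148]
tool_rot: [-0.001, 0.883, -0.469, 0.002]
contact_force: [-0.9, -0.4, -1.2]
gripper_width: 0.183
t 6.52 pos [ 0.6437 -0.2094  0.148 ] xyaw -55.96 toolz [ 4.5e-03 -5.0e-04 -1.0e+00] F [-0.85 -0.36 -1.15] w 0.183
turn [-0.0035 -0.0029  0.0006] shift [-0.0013  0.0012  0.004 ] rows 0.1
6.57 [ 0.6437 -0.2094  0.148 ] xyaw -55.96679893323649 z [ 4.4e-03 -4.0e-04 -1.0e+00] [-1.22 -0.17 -0.44] 0.17928869805664133 [-0.13  0.7   0.52  1.7  -0.44  0.86 -0.39]
```

View pics/w5.png

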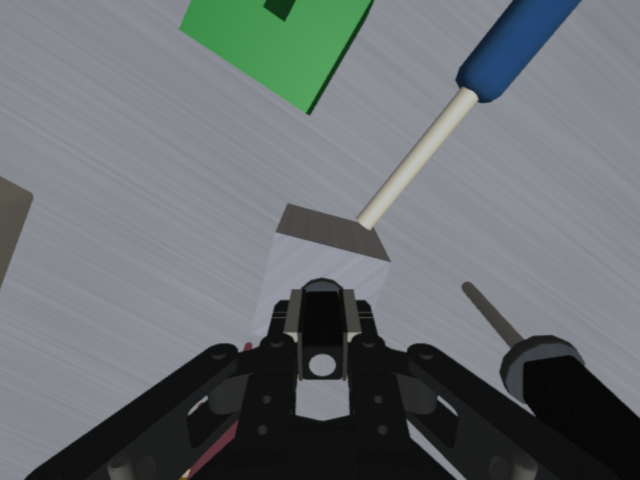

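```bash
python3 -m creep '[[[0,0,0,0,0,0,0.0],[0,0,0,0,0,0,0.0],[0,0,0,0,0,-0.004,0.0],[0,0,0,0,0,-0.008,0.0],[0,0,0,0,0,-0.01,0.0]]]' 100
python3 go.py .6437 -.2094 .148 -56
```

```text
t: 6.98
eef_pos: [0.6423, -0.2089, 0.1689]
tool_rot: [-0.0, 0.883, -0.469, -0.0]
contact_force: [0.6, -0.0, -2.6]
gripper_width: 0.172
t 6.98 pos [ 0.6423 -0.2089  0.1689] xyaw -55.97 toolz [ 1.e-04  3.e-04 -1.e+00] F [ 0.6  -0.01 -2.59] w 0.172
turn [-0.0002  0.0002  0.0006] shift [ 0.0012 -0.0009  0.0209] rows 0.5
```

```bash
python3 -m creep '[[[0,0,0,0.0005,-0.0005,-0.014,0.0],[0,0,0,0,0,-0.014,0.0],[0,0,0,0,0,-0.014,0.0],[0,0,0,0,0,-0.014,0.0]]]'
python3 go.py .6437 -.2094 .28 -56
```

```text
t: 7.32
eef_pos: [0.6423, -0.2093, 0.2294]
tool_rot: [0.0, 0.883, -0.47, -0.0]
contact_force: [0.6, -1.0, -2.7]
gripper_width: 0.176
t 7.32 pos [ 0.6423 -0.2093  0.2294] xyaw -56.0 toolz [-1.1e-03  1.0e-04 -1.0e+00] F [ 0.6  -0.97 -2.69] w 0.176
turn [ 0.0009  0.0007 -0.0001] shift [ 0.0008 -0.001  -0.0506] rows 1.2
```

```bash
python3 -m creep '[[[0,0,0,0,0,-0.02,0.0],[0,0,0,0,0,-0.02,0.0],[0,0,0,0,0,-0.015,0.0],[0,0,0,0,0,0,0.0],[0,0,0,0,0,0,0.0]]]'
python3 - <<'E'
from h import *
import pickle
for n in ['scene','side']:
    c=read_camera(n); save(c,n+'1.png'); pickle.dump(c,open(n+'1.pkl','wb'))
E
python3 wp.py w6; python3 go.py .5226 .067 .28 -88.8
```

```text
t: 7.73
eef_pos: [0.6431, -0.2108, 0.2954]
tool_rot: [-0.001, 0.883, -0.47, 0.004]
contact_force: [0.9, -0.0, -2.6]
gripper_width: 0.176
7.88 [ 0.6426 -0.2106  0.2937] xyaw -56.087845285779615 z [ 0.0052 -0.0017 -1.    ] [-0.69 -0.28 -2.18] 0.1749520124923719 [-0.19  0.55  0.62  1.6  -0.34  1.1  -0.47]
t 7.88 pos [ 0.6426 -0.2106  0.2937] xyaw -56.09 toolz [ 0.0052 -0.0017 -1.    ] F [-0.69 -0.28 -2.18] w 0.175
turn [-0.0045 -0.0032  0.5709] shift [-0.2974 -0.0552  0.0126] rows 7.3
```

View pics/w6.png

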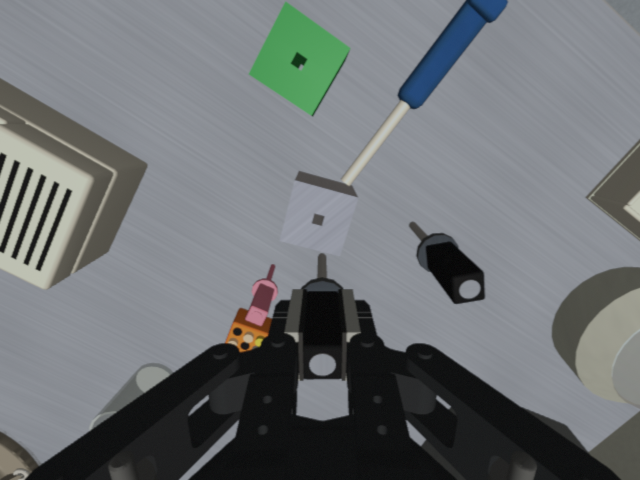

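View pics/side1.png

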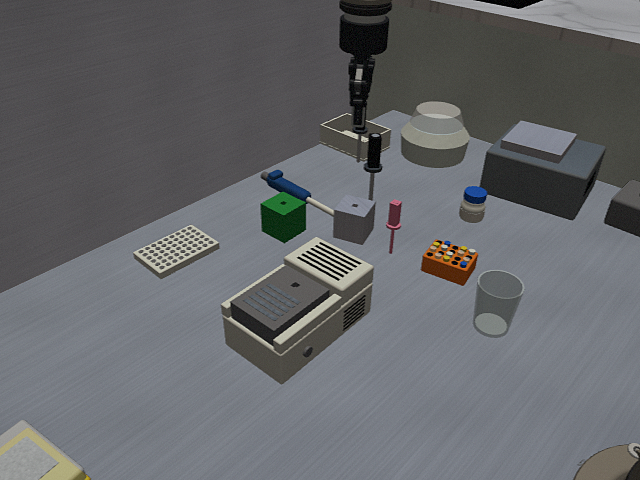

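```bash
cat > tip.py <<'E'
from h import *
import pickle,sys
n=sys.argv[1]; c=pickle.load(open(n+'.pkl','rb'))
cv2.imwrite(f'pics/{n}t.png',cv2.resize(c['color'][200:310,270:370],None,fx=5.4,fy=5.4,interpolation=2)[:,:,::-1])
E
python3 tip.py w6
python3 - <<'E'
from h import *
import pickle
c=pickle.load(open('w6.pkl','rb')); W=cloud(c)
o=get_obs(); r=o['tool_rot']; M=R.from_quat([r[1],r[2],r[3],r[0]]).as_matrix();p=o['eef_pos']
print('hole',ray(c,318,219.5,.062))
for u,v in [(322,254),(322,258),(322,265),(322,270)]:
    print(v,np.round(W[v,u],4),'tool',np.round(M.T@(W[v,u]-p),4))
for u,v in [(322,256)]:
    for z in (.1477,): q=ray(c,u,v,z); print('tipray tool',np.round(M.T@(q-p),4))
E
```

```text
hole [ 0.64144283 -0.20984696  0.062     ]
254 [ 0.6449 -0.2113  0.1535] tool [ 0.0013 -0.001   0.1402]
258 [ 0.6446 -0.2115  0.1597] tool [ 0.0013 -0.0007  0.1339]
265 [ 0.6446 -0.2114  0.1711] tool [ 0.0013 -0.0007  0.1226]
270 [ 0.6441 -0.2117  0.1773] tool [ 0.0013 -0.0002  0.1164]
tipray tool [0.0013 0.0028 0.146 ]
```

```bash
sleep 2
```

```text
(no output)
```

View pics/w6t.png

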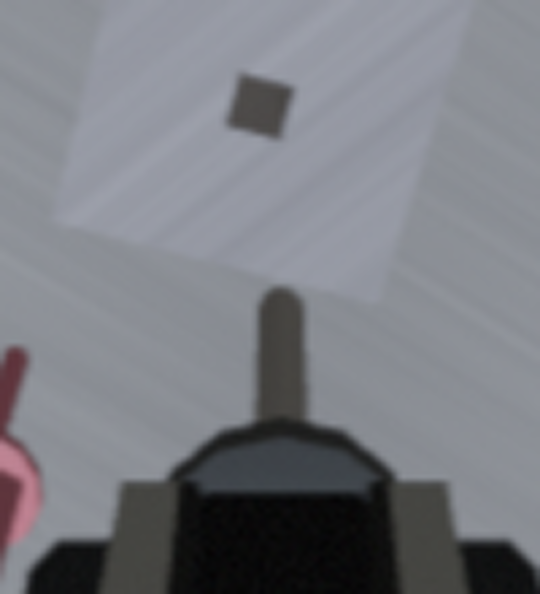

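```bash
python3 -m creep '[[[-0.004,-0.003,0,-0.029,-0.0055,0,0.0],[0,0,0,-0.032,-0.006,0,0.0],[0,0,0,-0.032,-0.006,0,0.0],[0,0,0,-0.032,-0.006,0,0.0],[0,0,0,-0.032,-0.006,0,0.0],[0,0,0,-0.032,-0.006,0,0.0],[0,0,0,-0.032,-0.006,0,0.0],[0,0,0,-0.032,-0.006,0,0.0],[0,0,0,-0.032,-0.006,0,0.0],[0,0,0.114,0,0,0,0.0],[0,0,0.114,0,0,0,0.0],[0,0,0.114,0,0,0,0.0],[0,0,0.114,0,0,0,0.0],[0,0,0.114,0,0,0,0.0],[0,0,0,0,0,0,0.0]]]'
python3 go.py .5226 .067 .28 -88.8
```

```text
t: 9.13
eef_pos: [0.5119, 0.0695, 0.2744]
tool_rot: [-0.015, -0.707, 0.707, 0.007]
contact_force: [-0.5, -0.4, -2.0]
gripper_width: 0.174
t 9.13 pos [0.5119 0.0695 0.2744] xyaw -90.04 toolz [-0.0317 -0.0114 -0.9994] F [-0.53 -0.42 -2.03] w 0.174
turn [ 0.0318 -0.011  -0.0219] shift [ 0.0025 -0.0105 -0.0059] rows 0.3
```

```bash
python3 -m creep '[[[0.032,-0.011,-0.022,0.0025,-0.0105,-0.004,0.0],[0,0,0,0,0,0,0.0],[0,0,0,0,0,0,0.0]]]'
python3 go.py .5226 .067 .28 -88.8
```

```text
t: 9.38
eef_pos: [0.521, 0.0673, 0.2757]
tool_rot: [0.002, 0.718, -0.696, -0.001]
contact_force: [-1.0, 0.2, -2.9]
gripper_width: 0.172
t 9.38 pos [0.521  0.0673 0.2757] xyaw -88.24 toolz [-0.0044 -0.0024 -1.    ] F [-1.02  0.21 -2.93] w 0.172
turn [ 0.0045 -0.0023  0.0098] shift [ 0.0003 -0.0016 -0.0043] rows 0.1
```

```bash
python3 -m creep '[[[0.0045,-0.0023,0.01,0,-0.0016,-0.002,0.0],[0,0,0,0,0,0,0.0],[0,0,0,0,0,0,0.0]]]'
python3 go.py .5226 .067 .28 -88.8; python3 wp.py w7; python3 tip.py w7
```

```text
t: 9.63
eef_pos: [0.5216, 0.0671, 0.2769]
tool_rot: [0.001, 0.715, -0.699, -0.001]
contact_force: [0.1, 0.3, -2.7]
gripper_width: 0.172
t 9.63 pos [0.5216 0.0671 0.2769] xyaw -88.73 toolz [-3.1e-03 -7.0e-04 -1.0e+00] F [ 0.13  0.26 -2.67] w 0.172
turn [ 0.0031 -0.0006  0.0012] shift [ 0.0002 -0.001  -0.0031] rows 0.1
9.68 [0.5217 0.0672 0.2769] xyaw -88.73950520110262 z [-2.9e-03 -6.0e-04 -1.0e+00] [ 0.89 -0.78 -2.64] 0.1709629083949235 [-0.84  0.32  0.73  1.97 -0.26  0.95 -1.53]
```

View pics/w7.png

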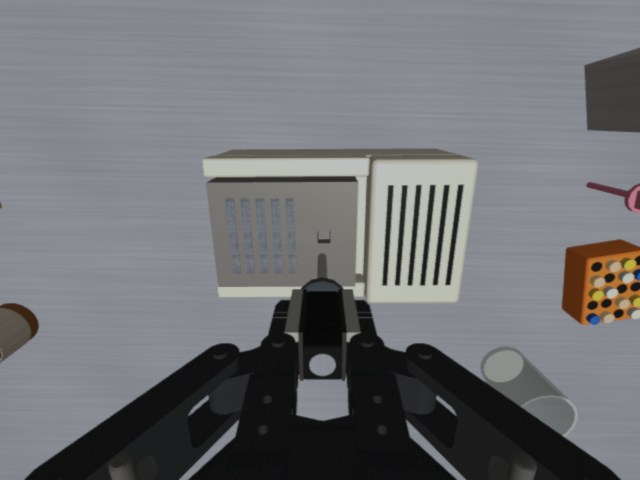

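View pics/w7t.png

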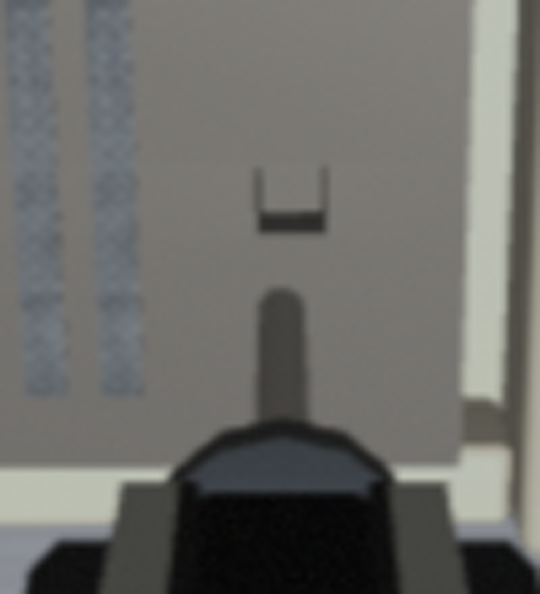

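Run:
```python
from h import *
import pickle
c=pickle.load(open('w7.pkl','rb')); W=cloud(c)
o=get_obs(); r=o['tool_rot']; M=R.from_quat([r[1],r[2],r[3],r[0]]).as_matrix();p=o['eef_pos']
f=lambda x,y:(270+(x+.5)/5.4-.5,200+(y+.5)/5.4-.5)
print('plane',np.nanmedian(W[185:220,330:350,2]))
for z in (.102,.104,.106):
    q=ray(c,*f(291.5,199),z); print(z,np.round(q,4),'tool',np.round(M.T@(q-p),4))
a=ray(c,*f(258,233),.104);b=ray(c,*f(328,233),.104);d=ray(c,*f(255,166),.104);print('sizes',np.linalg.norm(a-b),np.linalg.norm(a-d))
for v in range(254,274,3): print(v,np.round(W[v,320:325:2],4).tolist(),'tool',np.round(M.T@(W[v,322]-p),4))
# edges of shank at crop y=380 : 258..307 
for yy,x0,x1 in [(310,260,304),(380,258,307)]:
    u,v=f((x0+x1)/2,yy); 
    f0=K(c);Rm=cv2.Rodrigues(np.array(c['rvec'],float))[0]; oc=-Rm.T@np.array(c['tvec']).ravel(); dd=M.T@Rm.T@np.array([(u-c['cx'])/f0,(v-c['cy'])/f0,1]); ot=M.T@(oc-p)
    for Y in (-.001,0,.002): s=(Y+ -.0 -ot[1])/dd[1]; print(yy,'y',Y,np.round(ot+s*dd,4))
```

```text
plane 0.10368652362276864
0.102 [0.5229 0.066  0.102 ] tool [ 0.0011 -0.0017  0.1749]
0.104 [0.5236 0.066  0.104 ] tool [ 0.0011 -0.0024  0.1729]
0.106 [0.5243 0.0661 0.106 ] tool [ 0.0011 -0.0031  0.1709]
sizes 0.009910445251354084 0.009989814526336814
254 [[0.5212, 0.0685, 0.1335], [0.5216, 0.0672, 0.1344], [0.5213, 0.0658, 0.1337]] tool [-1.000e-04 -3.000e-04  1.425e-01]
257 [[0.5215, 0.0685, 0.1396], [0.5218, 0.0672, 0.1403], [0.5214, 0.0659, 0.1391]] tool [-1.000e-04 -6.000e-04  1.366e-01]
260 [[0.5214, 0.0685, 0.1443], [0.5218, 0.0672, 0.1452], [0.5221, 0.0659, 0.1459]] tool [-1.000e-04 -5.000e-04  1.317e-01]
263 [[0.5217, 0.0685, 0.1498], [0.5216, 0.0672, 0.1495], [0.5213, 0.0659, 0.1488]] tool [-1.000e-04 -3.000e-04  1.274e-01]
266 [[0.5216, 0.0684, 0.1543], [0.5218, 0.0672, 0.1546], [0.5215, 0.066, 0.1539]] tool [-1.000e-04 -5.000e-04  1.223e-01]
269 [[0.5215, 0.0684, 0.1585], [0.5221, 0.0672, 0.1597], [0.5219, 0.066, 0.1591]] tool [-1.000e-04 -8.000e-04  1.172e-01]
272 [[0.5212, 0.0684, 0.162], [0.5217, 0.0672, 0.1631], [0.5217, 0.066, 0.163]] tool [-1.000e-04 -4.000e-04  1.138e-01]
310 y -0.001 [-0.0002 -0.001   0.1356]
310 y 0 [-0.0002  0.      0.138 ]
310 y 0.002 [-0.0002  0.002   0.1428]
380 y -0.001 [-0.0002 -0.001   0.1154]
380 y 0 [-0.0002  0.      0.1175]
380 y 0.002 [-0.0002  0.002   0.1219]
```

```bash
python3 -m creep '[[[0.003,0,0,0.0012,-0.0048,0.006,0.0],[0,0,0,0,0,0.008,0.0],[0,0,0,0,0,0.004,0.0],[0,0,0,0,0,0,0.0],[0,0,0,0,0,0,0.0]]]'
python3 go.py .5265 .0659 .256 -88.8; python3 wp.py w8; python3 tip.py w8
```

```text
t: 10.1
eef_pos: [0.5266, 0.0661, 0.2563]
tool_rot: [0.001, 0.715, -0.699, 0.0]
contact_force: [0.3, -0.2, -2.4]
gripper_width: 0.175
t 10.1 pos [0.5266 0.0661 0.2563] xyaw -88.69 toolz [-8.e-04 -9.e-04 -1.e+00] F [ 0.28 -0.21 -2.44] w 0.175
turn [ 0.0008 -0.0009  0.002 ] shift [0.0002 0.0001 0.0003] rows 0.0
10.15 [0.5265 0.0661 0.2563] xyaw -88.68451872526882 z [-1.e-03 -9.e-04 -1.e+00] [ 0.04 -0.15 -2.28] 0.17305075437757644 [-0.82  0.36  0.72  1.98 -0.29  0.91 -1.5 ]
```

View pics/w8t.png

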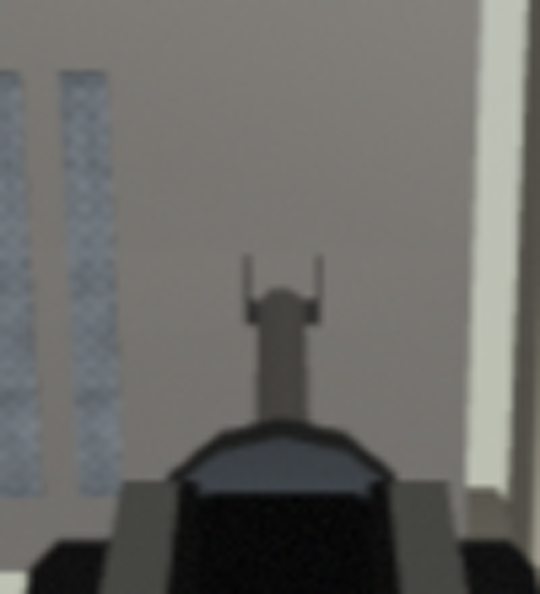

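```bash
cat > rc.py <<'E'
from h import *
import pickle,sys
n=sys.argv[1]; x,y=map(float,sys.argv[2:4])
c=pickle.load(open(n+'.pkl','rb')); W=cloud(c)
o=get_obs(); r=o['tool_rot']; M=R.from_quat([r[1],r[2],r[3],r[0]]).as_matrix();p=o['eef_pos']
f=lambda x,y:(270+(x+.5)/5.4-.5,200+(y+.5)/5.4-.5)
print('plane',np.nanmedian(W[215:240,330:350,2]))
for z in (.102,.104,.106):
    q=ray(c,*f(x,y),z); print(z,np.round(q,4),'tool',np.round(M.T@(q-p),4))
for v in range(254,276,4): print(v,'tool',np.round(M.T@(W[v,322]-p),4))
E
python3 rc.py w8 283 289.5
```

```text
plane 0.10370129752898298
0.102 [0.5227 0.066  0.102 ] tool [-1.000e-04  3.700e-03  1.543e-01]
0.104 [0.5235 0.066  0.104 ] tool [-1.000e-04  2.900e-03  1.523e-01]
0.106 [0.5243 0.066  0.106 ] tool [-1.000e-04  2.100e-03  1.503e-01]
254 tool [-1.000e-04 -4.000e-04  1.429e-01]
258 tool [-1.000e-04 -8.000e-04  1.349e-01]
262 tool [-1.000e-04 -7.000e-04  1.285e-01]
266 tool [-1.000e-04 -1.000e-03  1.216e-01]
270 tool [-1.000e-04 -7.000e-04  1.163e-01]
274 tool [-1.000e-04 -1.000e-03  1.101e-01]
```

```bash
python3 -m creep '[[[0.001,-0.001,0.002,0,0.0004,0.003,0.0],[0,0,0,0,0,0.003,0.0],[0,0,0,0,0,0.002,0.0],[0,0,0,0,0,0,0.0]]]'
python3 go.py .5263 .0661 .2445 -88.8
```

```text
t: 10.48
eef_pos: [0.5262, 0.0662, 0.2479]
tool_rot: [-0.0, 0.714, -0.7, 0.0]
contact_force: [-0.3, 0.9, -2.7]
gripper_width: 0.174
t 10.48 pos [0.5262 0.0662 0.2479] xyaw -88.8 toolz [ 7.e-04  5.e-04 -1.e+00] F [-0.31  0.91 -2.65] w 0.174
turn [-0.0007  0.0005 -0.0001] shift [ 0.0001 -0.0001  0.0034] rows 0.1
```

```bash
python3 -m creep '[[[0,0,0,0,0,0.0015,0.0],[0,0,0,0,0,0.0015,0.0],[0,0,0,0,0,0.001,0.0],[0,0,0,0,0,0,0.0]]]'
python3 go.py .5263 .0661 .2445 -88.8; python3 wp.py w9; python3 tip.py w9
```

```text
t: 10.82
eef_pos: [0.5263, 0.0662, 0.2436]
tool_rot: [-0.001, 0.714, -0.7, 0.0]
contact_force: [-0.4, -0.6, -2.5]
gripper_width: 0.176
t 10.82 pos [0.5263 0.0662 0.2436] xyaw -88.8 toolz [ 1.e-03  7.e-04 -1.e+00] F [-0.41 -0.55 -2.46] w 0.176
turn [-0.001   0.0007 -0.    ] shift [ 0.0001 -0.     -0.0009] rows 0.0
10.87 [0.5263 0.0662 0.2436] xyaw -88.80056325044242 z [ 1.1e-03  7.0e-04 -1.0e+00] [-0.36  0.32 -3.31] 0.1760897362214347 [-0.81  0.37  0.71  2.   -0.31  0.88 -1.48]
```

View pics/w9t.png

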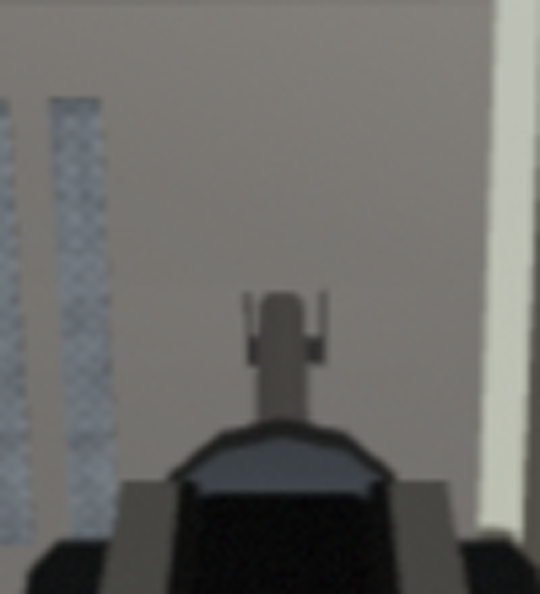

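```bash
python3 rc.py w9 285.5 329
```

```text
plane 0.1037116178483221
0.102 [0.5224 0.066  0.102 ] tool [0.0002 0.004  0.1416]
0.104 [0.5233 0.066  0.104 ] tool [0.0002 0.0032 0.1396]
0.106 [0.5241 0.0661 0.106 ] tool [0.0002 0.0023 0.1376]
254 tool [-1.000e-04 -6.000e-04  1.419e-01]
258 tool [-1.000e-04 -1.300e-03  1.334e-01]
262 tool [-1.000e-04 -8.000e-04  1.279e-01]
266 tool [-1.000e-04 -1.100e-03  1.211e-01]
270 tool [-1.000e-04 -7.000e-04  1.161e-01]
274 tool [-1.000e-04 -3.000e-04  1.113e-01]
```

```bash
python3 -m creep '[[[-0.001,0.001,0,0.0002,0.0008,0.001,0.0],[0,0,0,0,0,0.001,0.0],[0,0,0,0,0,0,0.0]]]'
python3 go.py .5255 .066 .2415 -88.8
```

```text
t: 11.12
eef_pos: [0.5257, 0.0659, 0.242]
tool_rot: [-0.0, 0.714, -0.7, 0.0]
contact_force: [-0.1, -0.1, 0.5]
gripper_width: 0.172
t 11.12 pos [0.5257 0.0659 0.242 ] xyaw -88.8 toolz [ 6.e-04 -1.e-04 -1.e+00] F [-0.08 -0.11  0.47] w 0.172
turn [-0.0006 -0.0001 -0.    ] shift [-0.0001  0.0002  0.0005] rows 0.0
```

```bash
python3 -m creep '[[[0,0,0,0,0,0.0015,0.0],[0,0,0,0,0,0.0015,0.0],[0,0,0,0,0,0,0.0]]]'
python3 go.py .5255 .066 .236 -88.8
```

```text
t: 11.37
eef_pos: [0.5258, 0.0659, 0.2393]
tool_rot: [-0.0, 0.714, -0.7, 0.0]
contact_force: [-1.3, -0.7, 1.8]
gripper_width: 0.169
t 11.37 pos [0.5258 0.0659 0.2393] xyaw -88.81 toolz [ 6.e-04  4.e-04 -1.e+00] F [-1.32 -0.67  1.75] w 0.169
turn [-0.0006  0.0004 -0.0001] shift [-0.0001  0.0003  0.0033] rows 0.1
```

```bash
python3 -m creep '[[[0,0,0,0,0,0.0015,0.0],[0,0,0,0,0,0.0015,0.0],[0,0,0,0,0,0.0005,0.0]]]'
python3 go.py .5255 .066 .236 -88.8
```

```text
t: 11.62
eef_pos: [0.5258, 0.0658, 0.2359]
tool_rot: [-0.001, 0.714, -0.7, -0.0]
contact_force: [-1.9, -0.1, 3.1]
gripper_width: 0.172
t 11.62 pos [0.5258 0.0658 0.2359] xyaw -88.81 toolz [ 6.e-04  9.e-04 -1.e+00] F [-1.95 -0.13  3.1 ] w 0.172
turn [-0.0006  0.0009 -0.0002] shift [-0.0002  0.0003 -0.0001] rows 0.0
```

```bash
python3 -m creep '[[[0,0,0,0,0,0.0007,0.0],[0,0,0,-0.002,0,0.0004,0.0],[0,0,0,-0.002,0,0.0004,0.0],[0,0,0,-0.002,0,0.0004,0.0],[0,0,0,-0.002,0,0.0004,0.0]]]'
python3 go.py .5255 .066 .2357 -88.8
```

```text
t: 12.03
eef_pos: [0.5261, 0.0684, 0.2356]
tool_rot: [0.001, 0.713, -0.701, 0.002]
contact_force: [-3.5, -3.6, 7.3]
gripper_width: 0.168
t 12.03 pos [0.5261 0.0684 0.2356] xyaw -89.02 toolz [ 4.0e-04 -4.5e-03 -1.0e+00] F [-3.55 -3.56  7.32] w 0.168
turn [-0.0003 -0.0045 -0.0038] shift [ 0.0024  0.0006 -0.0001] rows 0.1
```

```bash
python3 -m creep '[[[0,-0.004,-0.003,-0.003,0.0007,0.0002,0.0],[0,0,0,-0.003,0.0003,0.0002,0.0],[0,0,0,-0.003,0,0.0002,0.0],[0,0,0,-0.003,0,0.0002,0.0]]]'
python3 go.py .5255 .066 .2357 -88.8
```

```text
t: 12.37
eef_pos: [0.5258, 0.0753, 0.2357]
tool_rot: [0.001, 0.713, -0.702, 0.003]
contact_force: [-2.4, -4.8, 5.1]
gripper_width: 0.173
t 12.37 pos [0.5258 0.0753 0.2357] xyaw -89.11 toolz [ 0.0026 -0.0065 -1.    ] F [-2.43 -4.78  5.13] w 0.173
turn [-0.0024 -0.0065 -0.0053] shift [0.0093 0.0004 0.0001] rows 0.2
```

```bash
python3 -m creep '[[[0,-0.004,-0.003,-0.004,0.0004,0.0004,0.0],[0,-0.001,0,-0.004,0.0002,0.0004,0.0],[0,-0.001,0,-0.004,0,0.0004,0.0],[0,-0.001,0,-0.004,0,0.0004,0.0]]]'
python3 go.py .5255 .066 .2357 -88.8; python3 wp.py w10; python3 tip.py w10
```

```text
t: 12.7
eef_pos: [0.5255, 0.09, 0.2355]
tool_rot: [-0.0, 0.713, -0.701, 0.002]
contact_force: [-3.7, -5.7, 9.6]
gripper_width: 0.177
t 12.7 pos [0.5255 0.09   0.2355] xyaw -89.05 toolz [ 0.0029 -0.0015 -1.    ] F [-3.72 -5.68  9.56] w 0.177
turn [-0.0029 -0.0016 -0.0043] shift [ 0.024   0.0004 -0.0001] rows 0.6
12.75 [0.5255 0.091  0.2355] xyaw -88.9934838042627 z [ 0.0028 -0.001  -1.    ] [-3.12 -2.9   9.32] 0.1732435692812096 [-0.84  0.39  0.69  2.   -0.32  0.86 -1.52]
```

View pics/w10.png

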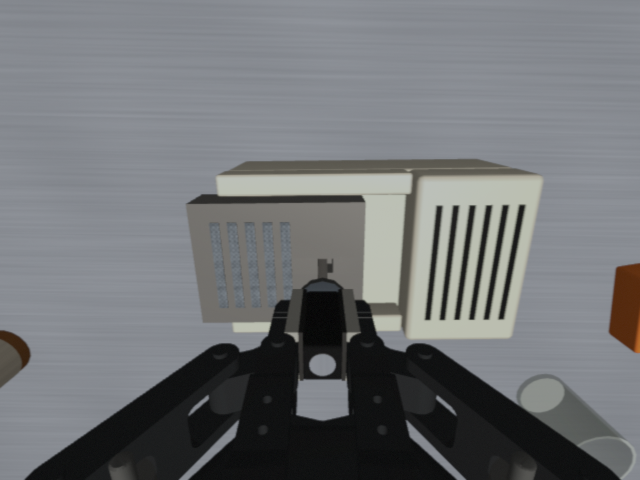

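```bash
python3 -m creep '[[[0,-0.003,-0.002,-0.004,0.0006,0.0001,0.0],[0,-0.001,0,-0.004,0.0003,0.0002,0.0],[0,-0.001,0,-0.004,0.0002,0.0002,0.0],[0,-0.001,0,-0.004,0.0002,0.0002,0.0],[0,-0.001,0,-0.004,0.0002,0.0002,0.0]]]'
python3 go.py .5255 .066 .2357 -88.8
```

```text
t: 13.17
eef_pos: [0.5245, 0.1098, 0.2357]
tool_rot: [-0.003, 0.713, -0.701, 0.0]
contact_force: [-1.4, -4.6, 6.0]
gripper_width: 0.173
t 13.17 pos [0.5245 0.1098 0.2357] xyaw -88.97 toolz [ 0.0043  0.0032 -1.    ] F [-1.42 -4.58  5.96] w 0.173
turn [-0.0043  0.0031 -0.003 ] shift [ 0.0438 -0.0003 -0.0001] rows 1.0
```

```bash
python3 -m creep '[[[-0.002,0.001,-0.001,-0.004,0.0002,0.0003,0.0],[0,0,0,-0.004,0.0002,0.0003,0.0],[0,0,0,-0.003,0.0001,0.0003,0.0],[0,0,0,-0.002,0.0001,0.0003,0.0]]]'
python3 go.py .5255 .066 .2357 -88.8
```

```text
t: 13.5
eef_pos: [0.5244, 0.123, 0.2356]
tool_rot: [-0.001, 0.714, -0.7, 0.001]
contact_force: [-2.0, -3.8, 7.7]
gripper_width: 0.172
t 13.5 pos [0.5244 0.123  0.2356] xyaw -88.92 toolz [ 3.4e-03  5.0e-04 -1.0e+00] F [-1.95 -3.76  7.72] w 0.172
turn [-0.0034  0.0005 -0.0021] shift [ 0.057  -0.0001 -0.0001] rows 1.4
```

```bash
python3 -m creep '[[[-0.001,0,0,-0.002,0.0001,0.0003,0.0],[0,0,0,-0.002,0.0001,0.0003,0.0],[0,0,0,-0.0015,0.0001,0.0003,0.0]]]'
python3 go.py .5255 .066 .2357 -88.8
```

```text
t: 13.75
eef_pos: [0.5243, 0.1283, 0.2356]
tool_rot: [-0.001, 0.714, -0.7, 0.001]
contact_force: [-1.5, -6.6, 8.6]
gripper_width: 0.172
t 13.75 pos [0.5243 0.1283 0.2356] xyaw -88.91 toolz [ 2.6e-03 -8.0e-04 -1.0e+00] F [-1.53 -6.56  8.63] w 0.172
turn [-0.0026 -0.0008 -0.002 ] shift [ 0.0624  0.     -0.    ] rows 1.5
```

```bash
python3 -m creep '[[[0,0,0,-0.0015,0,0.0002,0.0],[0,0,0,-0.0015,0,0.0002,0.0]]]'
python3 go.py .5255 .066 .2357 -88.8;  python3 wp.py w11; python3 tip.py w11
```

```text
t: 13.92
eef_pos: [0.5244, 0.1291, 0.2356]
tool_rot: [0.001, 0.713, -0.701, 0.002]
contact_force: [-1.3, -8.7, 6.7]
gripper_width: 0.173
t 13.92 pos [0.5244 0.1291 0.2356] xyaw -88.96 toolz [ 0.0023 -0.0047 -1.    ] F [-1.34 -8.67  6.72] w 0.173
turn [-0.0022 -0.0047 -0.0028] shift [0.0631 0.     0.0002] rows 1.5
13.97 [0.5244 0.1291 0.2356] xyaw -88.96306808869753 z [ 0.0023 -0.0049 -1.    ] [-2.35 -7.92  7.57] 0.17432290471731018 [-0.9   0.4   0.69  1.98 -0.32  0.87 -1.59]
```

View pics/w11.png

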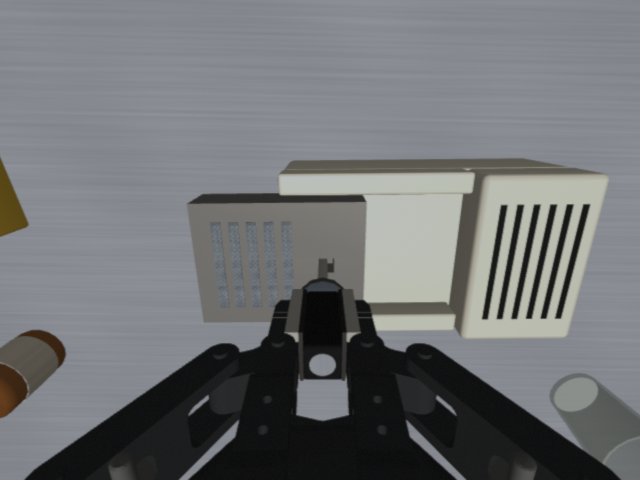

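```bash
python3 -m creep '[[[0,-0.004,0,-0.002,0,0.0002,0.0],[0,0,0,-0.002,0,0.0001,0.0]]]'
python3 go.py .5255 .066 .2357 -88.8
```

```text
t: 14.13
eef_pos: [0.5244, 0.1294, 0.2356]
tool_rot: [0.002, 0.713, -0.701, 0.003]
contact_force: [-1.8, -8.1, 7.2]
gripper_width: 0.176
t 14.13 pos [0.5244 0.1294 0.2356] xyaw -89.09 toolz [ 0.0017 -0.0062 -1.    ] F [-1.78 -8.1   7.21] w 0.176
turn [-0.0015 -0.0062 -0.0051] shift [ 0.0634 -0.0001  0.0003] rows 1.5
```

```bash
python3 -m creep '[[[0,-0.003,0,0.0005,0,-0.002,0.0],[0,0,0,0.0005,0,-0.003,0.0],[0,0,0,0.0005,0,-0.003,0.0],[0,0,0,0,0,0,0.0]]]'
python3 go.py .5255 .066 .2357 -88.8
```

```text
t: 14.47
eef_pos: [0.5244, 0.1288, 0.2433]
tool_rot: [0.001, 0.713, -0.701, 0.002]
contact_force: [0.4, -3.2, -0.4]
gripper_width: 0.176
t 14.47 pos [0.5244 0.1288 0.2433] xyaw -89.08 toolz [ 0.0017 -0.0037 -1.    ] F [ 0.41 -3.18 -0.39] w 0.176
turn [-0.0016 -0.0037 -0.0048] shift [ 0.0627 -0.0001  0.0078] rows 1.5
```

```bash
python3 -m creep '[[[-0.001,-0.003,0,0.001,0,-0.002,0.0],[0,0,0,0.0005,0,-0.004,0.0],[0,0,0,0,0,-0.008,0.0],[0,0,0,0,0,-0.015,0.0],[0,0,0,0,0,-0.02,0.0],[0,0,0,0,0,0,0.0],[0,0,0,0,0,0,0.0]]]'
python3 go.py .6437 -.2094 .2937 -56; python3 wp.py w12; python3 tip.py w12
```

```text
t: 15.05
eef_pos: [0.5227, 0.1312, 0.2943]
tool_rot: [0.0, 0.714, -0.7, -0.002]
contact_force: [0.0, -0.7, -2.7]
gripper_width: 0.172
t 15.05 pos [0.5227 0.1312 0.2943] xyaw -88.87 toolz [-0.003   0.0027 -1.    ] F [ 0.01 -0.65 -2.66] w 0.172
turn [ 0.002   0.0035 -0.5737] shift [ 0.3429 -0.1143 -0.0007] rows 8.7
15.1 [0.523  0.1311 0.2944] xyaw -88.87944942762779 z [-0.0023  0.0028 -1.    ] [-0.16 -1.08 -1.77] 0.1730852039867262 [-0.95  0.32  0.73  1.93 -0.26  0.99 -1.65]
```

View pics/w12.png

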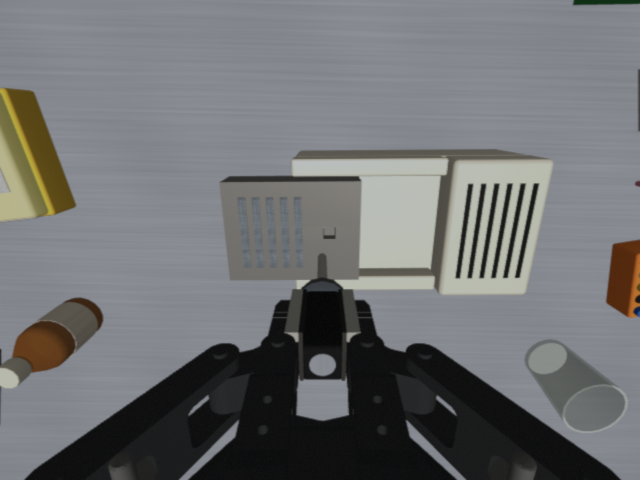

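View pics/w12t.png

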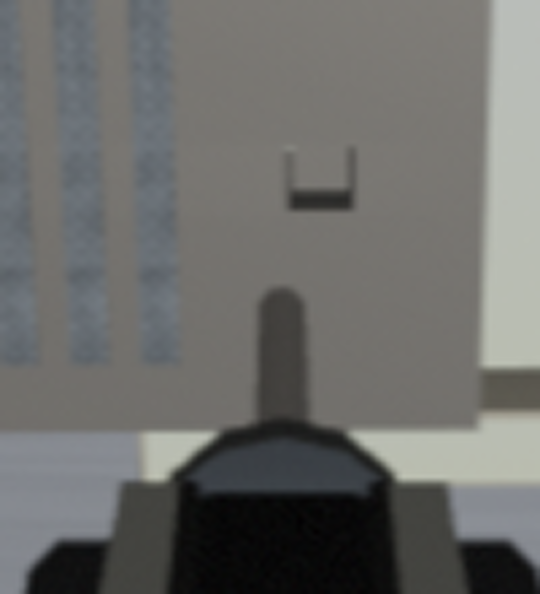

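```bash
python3 rc.py w12 320.5 177.5
```

```text
plane 0.103526498133709
0.102 [0.5214 0.1261 0.102 ] tool [0.0055 0.0012 0.1924]
0.104 [0.5221 0.1262 0.104 ] tool [0.0055 0.0006 0.1904]
0.106 [0.5228 0.1262 0.106 ] tool [ 5.400e-03 -1.000e-04  1.884e-01]
254 tool [-0.0002 -0.0002  0.1421]
258 tool [-0.0002 -0.0002  0.135 ]
262 tool [-0.0002 -0.0002  0.1285]
266 tool [-2.000e-04 -1.000e-04  1.225e-01]
270 tool [-0.0002 -0.0008  0.115 ]
274 tool [-2.000e-04 -1.000e-04  1.111e-01]
```

```bash
python3 -m creep '[[[0.002,0.0035,0,0.0343,-0.0114,0,0.0],[0,0,0,0.0343,-0.0114,0,0.0],[0,0,0,0.0343,-0.0114,0,0.0],[0,0,0,0.0343,-0.0114,0,0.0],[0,0,0,0.0343,-0.0114,0,0.0],[0,0,0,0.0343,-0.0114,0,0.0],[0,0,0,0.0343,-0.0114,0,0.0],[0,0,0,0.0343,-0.0114,0,0.0],[0,0,0,0.0343,-0.0114,0,0.0],[0,0,-0.115,0.02,-0.007,0,0.0],[0,0,-0.115,0,0,0,0.0],[0,0,-0.115,0,0,0,0.0],[0,0,-0.115,0,0,0,0.0],[0,0,-0.115,0,0,0,0.0],[0,0,0,0,0,0,0.0],[0,0,0,0,0,0,0.0]]]'
python3 go.py .6430 -.2094 .28 -56
```

```text
t: 16.43
eef_pos: [0.6416, -0.2037, 0.2718]
tool_rot: [0.003, 0.891, -0.454, -0.012]
contact_force: [-0.3, -0.7, -2.3]
gripper_width: 0.173
t 16.43 pos [ 0.6416 -0.2037  0.2718] xyaw -54.0 toolz [-0.0238  0.0047 -0.9997] F [-0.28 -0.66 -2.32] w 0.173
turn [0.0169 0.0175 0.035 ] shift [ 0.0053  0.0023 -0.0083] rows 0.3
```

```bash
python3 -m creep '[[[0.017,0.0175,0.035,0.005,0.002,-0.008,0.0],[0,0,0,0,0,0,0.0],[0,0,0,0,0,0,0.0]]]'
python3 go.py .6430 -.2094 .28 -56
```

```text
t: 16.68
eef_pos: [0.6425, -0.2076, 0.2772]
tool_rot: [-0.0, 0.881, -0.473, -0.002]
contact_force: [0.5, -0.2, -2.1]
gripper_width: 0.173
t 16.68 pos [ 0.6425 -0.2076  0.2772] xyaw -56.49 toolz [-0.0032  0.0018 -1.    ] F [ 0.49 -0.25 -2.12] w 0.173
turn [ 0.0017  0.0033 -0.0086] shift [ 0.0017  0.0006 -0.0028] rows 0.1
```

```bash
python3 -m creep '[[[0.002,0.003,-0.008,0.0017,0.0006,0.0,0.0],[0,0,0,0,0,0,0.0],[0,0,0,0,0,0,0.0]]]'
python3 go.py .6430 -.2094 .28 -56;  python3 wp.py w13; python3 tip.py w13
```

```text
t: 16.93
eef_pos: [0.643, -0.2082, 0.276]
tool_rot: [0.0, 0.883, -0.469, -0.001]
contact_force: [-0.5, -0.6, -2.1]
gripper_width: 0.172
t 16.93 pos [ 0.643  -0.2082  0.276 ] xyaw -56.0 toolz [-1.9e-03  9.0e-04 -1.0e+00] F [-0.52 -0.64 -2.09] w 0.172
turn [ 0.001   0.0018 -0.    ] shift [ 0.001   0.0007 -0.004 ] rows 0.1
16.98 [ 0.643  -0.2081  0.2759] xyaw -55.98890896631778 z [-2.e-03  9.e-04 -1.e+00] [ 0.29 -1.46 -3.35] 0.17181527711337613 [-0.16  0.56  0.56  1.61 -0.33  1.07 -0.49]
```

View pics/w13t.png

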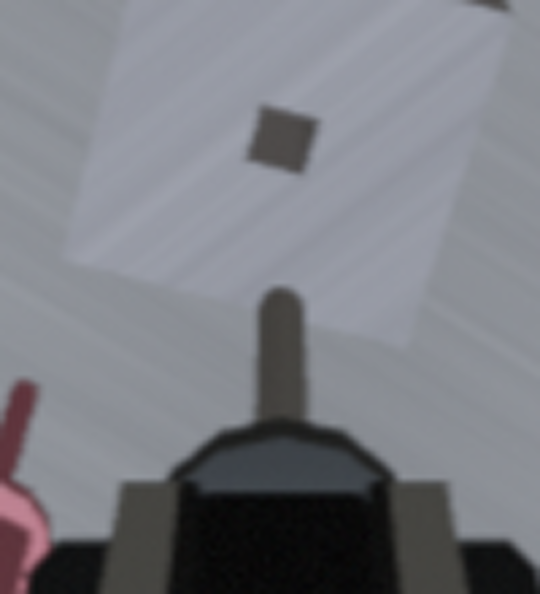

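```bash
sed -i 's/for z in (.102,.104,.106)/for z in [float(a) for a in sys.argv[4:]] or (.102,.104,.106)/' rc.py; python3 rc.py w13 283.5 139.5 .061 .062 .063
```

```text
plane 0.06117082398079523
0.061 [ 0.6414 -0.2099  0.061 ] tool [0.001  0.002  0.2149]
0.062 [ 0.6417 -0.2097  0.062 ] tool [0.001  0.0017 0.2139]
0.063 [ 0.6419 -0.2095  0.063 ] tool [0.001  0.0014 0.2129]
254 tool [ 0.0008 -0.0003  0.142 ]
258 tool [ 0.0008 -0.0008  0.1339]
262 tool [ 0.0008 -0.0006  0.1278]
266 tool [ 0.0008 -0.0007  0.1214]
270 tool [ 0.0008 -0.0004  0.1162]
274 tool [ 0.0008 -0.0008  0.1096]
```

```bash
python3 -m creep '[[[0.001,0.002,0,0.0004,-0.0006,0.012,0.0],[0,0,0,0,0,0.018,0.0],[0,0,0,0,0,0.018,0.0],[0,0,0,0,0,0.01,0.0],[0,0,0,0,0,0,0.0],[0,0,0,0,0,0,0.0]]]'
python3 go.py .6437 -.2085 .216 -56;  python3 wp.py w14; python3 tip.py w14
```

```text
t: 17.48
eef_pos: [0.6441, -0.2072, 0.2129]
tool_rot: [-0.0, 0.883, -0.469, 0.0]
contact_force: [0.3, -0.7, -2.7]
gripper_width: 0.172
t 17.48 pos [ 0.6441 -0.2072  0.2129] xyaw -55.95 toolz [ 3.e-04  1.e-04 -1.e+00] F [ 0.3  -0.7  -2.75] w 0.172
turn [-0.0003 -0.0001  0.0009] shift [ 0.0009  0.001  -0.0031] rows 0.1
17.53 [ 0.644  -0.2071  0.2129] xyaw -55.93711304523863 z [ 1.e-04  2.e-04 -1.e+00] [-0.73 -0.67 -3.08] 0.17337002151618278 [-0.14  0.62  0.53  1.66 -0.37  0.96 -0.46]
```

View pics/w14t.png

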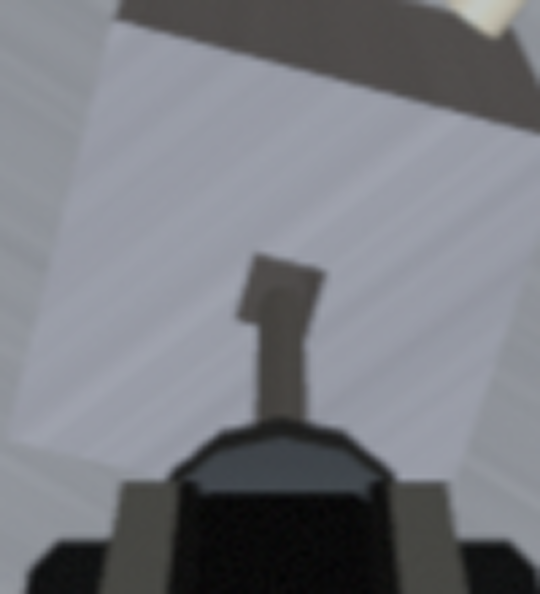

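```bash
python3 rc.py w14 281.5 294 .061 .062 .063
```

```text
plane 0.061135553662178974
0.061 [ 0.6414 -0.2097  0.061 ] tool [0.0008 0.0037 0.1519]
0.062 [ 0.6417 -0.2095  0.062 ] tool [0.0008 0.0033 0.1509]
0.063 [ 0.6421 -0.2093  0.063 ] tool [0.0008 0.0029 0.1499]
254 tool [ 0.0009 -0.0008  0.1409]
258 tool [ 0.0009 -0.0002  0.1355]
262 tool [ 0.0009 -0.0005  0.1282]
266 tool [ 0.0009 -0.0002  0.1226]
270 tool [ 0.0009 -0.0003  0.1164]
274 tool [ 0.0009 -0.0006  0.1103]
```

```bash
python3 -m creep '[[[0,0,0,0,0.0008,0.003,0.0],[0,0,0,0,0,0.004,0.0],[0,0,0,0,0,0.005,0.0],[0,0,0,0,0,0.005,0.0]]]'
python3 go.py .6436 -.2078 .148 -56
```

```text
t: 17.87
eef_pos: [0.645, -0.2085, 0.1983]
tool_rot: [-0.001, 0.883, -0.469, 0.003]
contact_force: [-1.3, -0.9, -2.0]
gripper_width: 0.175
t 17.87 pos [ 0.645  -0.2085  0.1983] xyaw -55.94 toolz [ 0.0058 -0.0013 -1.    ] F [-1.31 -0.88 -1.99] w 0.175
turn [-0.0041 -0.0043  0.001 ] shift [-0.0015  0.001   0.0503] rows 1.2
```

```bash
python3 -m creep '[[[-0.004,-0.004,0.001,-0.001,0.001,0.004,0.0],[0,0,0,0,0,0.006,0.0],[0,0,0,0,0,0.008,0.0],[0,0,0,0,0,0.006,0.0]]]'
python3 go.py .6436 -.2083 .148 -56
```

```text
t: 18.2
eef_pos: [0.6439, -0.2083, 0.1727]
tool_rot: [-0.0, 0.883, -0.47, 0.001]
contact_force: [0.3, 0.4, -1.6]
gripper_width: 0.17
t 18.2 pos [ 0.6439 -0.2083  0.1727] xyaw -56.01 toolz [ 1.4e-03 -3.0e-04 -1.0e+00] F [ 0.32  0.4  -1.55] w 0.17
turn [-0.001  -0.0011 -0.0003] shift [-0.0002  0.0002  0.0247] rows 0.6
```

```bash
python3 -m creep '[[[-0.001,-0.001,0,0,0,0.006,0.0],[0,0,0,0,0,0.007,0.0],[0,0,0,0,0,0.006,0.0],[0,0,0,0,0,0.002,0.0]]]'
python3 go.py .6436 -.2083 .148 -56
```

```text
t: 18.53
eef_pos: [0.6433, -0.208, 0.148]
tool_rot: [0.0, 0.883, -0.469, -0.001]
contact_force: [-8.4, 4.9, 22.1]
gripper_width: 0.178
t 18.53 pos [ 0.6433 -0.208   0.148 ] xyaw -56.0 toolz [-2.4e-03  7.0e-04 -1.0e+00] F [-8.38  4.89 22.07] w 0.178
turn [ 0.0016  0.0019 -0.    ] shift [ 0.0004 -0.      0.    ] rows 0.0
```

```bash
python3 -m creep '[[[0,0,0,0,0,-0.0003,0.0],[0,0,0,0,0,0,0.0]]]'
python3 go.py .6436 -.2083 .148 -56;  python3 wp.py w15
python3 - <<'E'
from h import *
import pickle
for n in ['scene','side']:
    c=read_camera(n); save(c,n+'2.png'); pickle.dump(c,open(n+'2.pkl','wb'))
    s=np.s_[170:300,150:300] if n=='scene' else np.s_[130:260,290:440]
    cv2.imwrite('pics/'+n+'2c.png',cv2.resize(c['color'][s],None,fx=4.5,fy=4.5,interpolation=2)[:,:,::-1])
E
```

```text
t: 18.7
eef_pos: [0.6433, -0.208, 0.1481]
tool_rot: [0.0, 0.883, -0.47, -0.002]
contact_force: [-1.0, 0.1, -0.1]
gripper_width: 0.169
t 18.7 pos [ 0.6433 -0.208   0.1481] xyaw -56.01 toolz [-0.0028  0.0011 -1.    ] F [-1.02  0.15 -0.12] w 0.169
turn [ 0.0017  0.0025 -0.0002] shift [ 0.0004 -0.0001  0.0001] rows 0.0
18.75 [ 0.6433 -0.208   0.1482] xyaw -56.00958466254934 z [-0.0027  0.0011 -1.    ] [-0.55  0.28 -1.85] 0.17251399537652545 [-0.11  0.7   0.49  1.69 -0.41  0.86 -0.42]
```

```bash
sleep 3
```

```text
(no output)
```

View pics/scene2c.png

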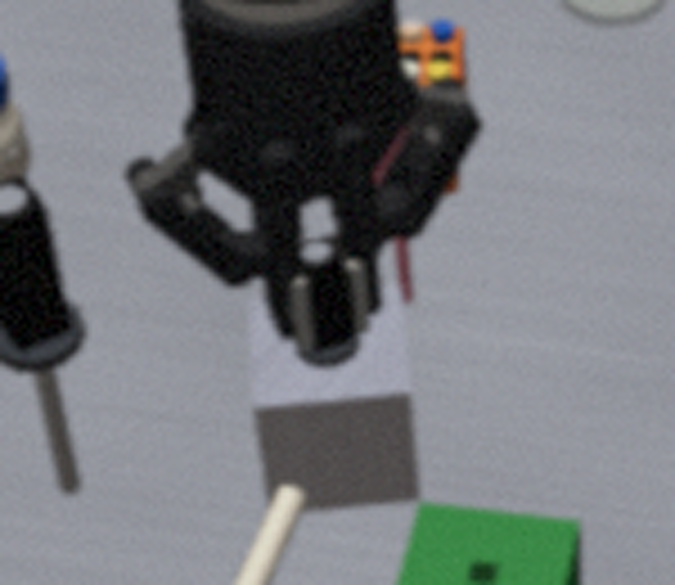

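View pics/side2c.png

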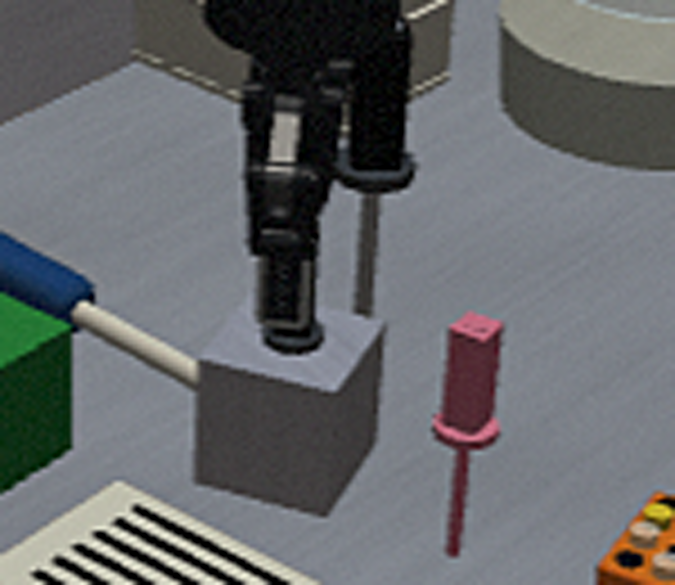

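Both views show the collar sitting on the block's top face. I open the fingers and then back straight off.

```bash
python3 -m creep '[[[0,0,0,0,0,0,0.03],[0,0,0,0,0,0,0.03],[0,0,0,0,0,0,0.06],[0,0,0,0,0,0,0.06],[0,0,0,0,0,0,0.0854],[0,0,0,0,0,0,0.0854],[0,0,0,0,0,0,0.0854],[0,0,0,0,0,0,0.0854]]]' 20
python3 go.py .6436 -.2083 .23 -56
```

```text
t: 19.52
eef_pos: [0.6438, -0.2083, 0.1484]
tool_rot: [0.0, 0.883, -0.47, -0.0]
contact_force: [0.8, -1.2, -2.0]
gripper_width: 0.999
t 19.52 pos [ 0.6438 -0.2083  0.1484] xyaw -56.01 toolz [-1.e-03  1.e-04 -1.e+00] F [ 0.78 -1.16 -1.99] w 0.999
turn [ 0.0008  0.0007 -0.0001] shift [-0.0002  0.0003 -0.0816] rows 2.0
```

```bash
python3 -m creep '[[[0,0,0,0,0,-0.01,0.0854],[0,0,0,0,0,-0.02,0.0854],[0,0,0,0,0,-0.03,0.0854],[0,0,0,0,0,-0.03,0.0854],[0,0,0,0,0,-0.03,0.0854],[0,0,0,0,0,-0.02,0.0854],[0,0,0,0,0,0,0.0854],[0,0,0,0,0,0,0.0854]]]'
python3 wp.py w16
python3 - <<'E'
from h import *
import pickle
for n in ['scene','side']:
    c=read_camera(n); save(c,n+'3.png'); pickle.dump(c,open(n+'3.pkl','wb'))
c=pickle.load(open('w16.pkl','rb')); W=cloud(c)
m=(W[...,2]>.106)&(W[...,2]<.125)&(abs(W[...,0]-.643)<.03)&(abs(W[...,1]+.209)<.03); print('griptop',m.sum(),W[m].mean(0),np.median(W[m][:,2]))
E
```

```text
t: 20.18
eef_pos: [0.643, -0.2086, 0.2976]
tool_rot: [0.001, 0.883, -0.47, -0.001]
contact_force: [0.6, -0.9, -2.1]
gripper_width: 0.998
20.23 [ 0.6431 -0.2088  0.2975] xyaw -56.087618518155374 z [-0.0025 -0.     -1.    ] [-0.09 -1.78 -1.69] 0.9980864877926203 [-0.17  0.54  0.58  1.59 -0.32  1.11 -0.5 ]
griptop 390 [ 0.64299043 -0.20970102  0.11106787] 0.11121387698404894
```

View pics/w16.png

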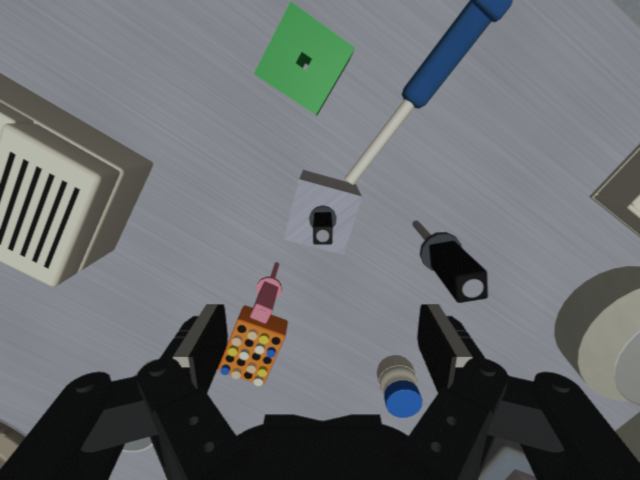

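```bash
sleep 1
```

```text
(no output)
```

View pics/side3.png

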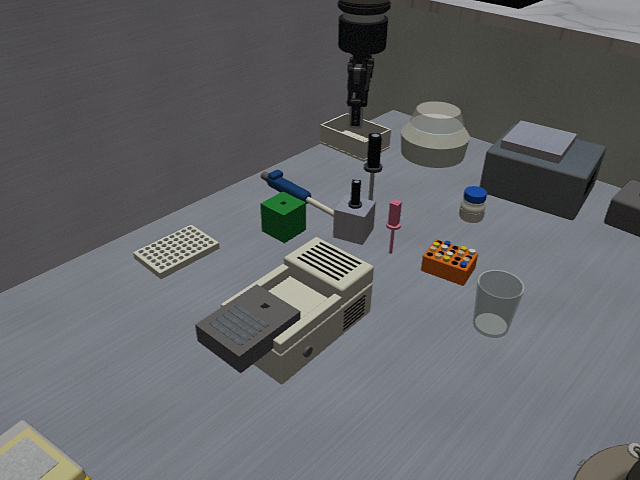

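View pics/scene3.png

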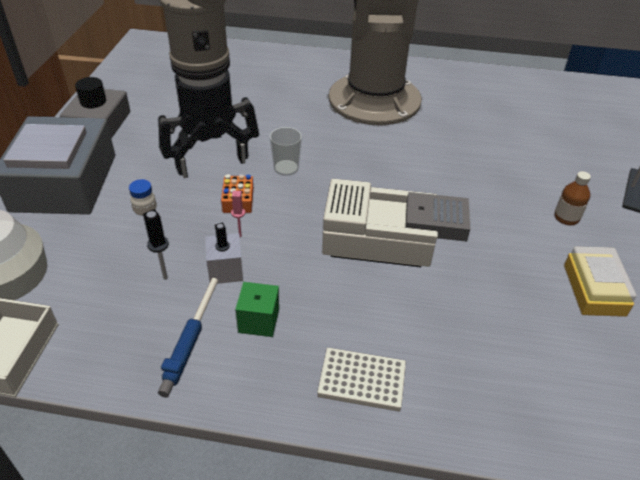

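The wrist view shows the pin upright in the block at (322,225), with its grip top at z = 0.111, the same as before the pick. The scene view shows the slide out at (440,215) and everything else where it was. Handing in.

```bash
python3 -c "from station import hand_in; print(hand_in())"
```

```text
the job is handed in; nothing more can be done
None
```

The job is done and handed in. The clock read about 20 s of the 72 s allowed.

- **What I did:** I took the small black pin from the aluminium block and put its tip in the recess. I felt the button at about 3 N and pressed it all the way down. Holding it down, I pushed the slide until it met the stop. The force on the arm there was about 8 N sideways and 10 N downward, well under the 25 N limit. Then I put the pin back in its block and let go.
- **Slide:** the recess measured 60.2 mm further out than at the start, so the slide is at its stop.
- **Pin:** it is upright in the block. Its grip top is at z = 0.111 m, as before the pick, and the collar rests on the block's top face.
- **Rest of the bench:** nothing else looks moved in the last pictures, and the gripper is open and clear of everything.
- **Not perfect:** the collar met the block with about 24 N when I seated the pin. Early on, the scene and side views disagreed by about 8 mm on where the block was, so I used the wrist camera for the close work.

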